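Clamp a blanked-off kitchen supply outlet

TASK

The spare supply outlet on the counter has its ridged black blanking sleeve on but no clamp: take the worm-drive band clamp with the orange thumb wing from the blue rest, slide it over the sleeve until it is fully home against the brass shoulder, then turn the wing clockwise (seen from above) until the clamp is snug. Go gently: do not ram the outlet, stop as soon as the screw clearly stiffens rather than overtightening it, and leave the other things on the counter where they stand. Let go of the clamp at the end.

Things in the scene. Friction and masses are not known exactly. Their poses are not given: they have to be found in the camera images.
- clamp: the loose worm-drive clamp, about 140 g; origin at the band centre; x = band axis, y = from the band centre to the screw housing, z = up along the screw. +y side: steel housing 14 mm long (x), y = 18 to 36, z = -12 to +10 mm. -y side: flat saddle 14 mm long, face at y = -21, z = -8 to +10 mm. Above the housing, at y = 25.5 mm, a screw stem with an orange wing from z = 26 to 48 mm.
- band (a point): centre of the clamp's steel band, axes as clamp: 14 mm wide along x, inner radius 15.5 mm, outer radius 18 mm.
- cradle: the fixed blue rest, origin at counter level under the band centre, axes as clamp. The clamp stands in it with its band centre 45 mm above the counter, band bottom in a slot (walls 12 mm high, 1 mm play), housing on a post: lift it straight up. Nothing of it stands beside the saddle or the housing's outer face.
- band_grip (a point): the place to grip the whole clamp from above, across its y: between the saddle face and the housing's outer face, 57 mm apart; 8 mm above the band centre, 7.5 mm to its +y side. Axes as clamp. The wing's top is 40 mm above this point; fingertips may reach 25 mm below it.
- wing_grip (a point): grip point on the orange wing, on the screw's axis (44 mm above and 25.5 mm to the +y side of the band centre). x = the wing's long way, z up. Wing 18 mm long, 8 mm thick (y); its top is 4 mm above, its underside 18 mm below this point. Fingertips may reach 24 mm below it. The wing's angle on its stem differs each time and does not tell how far the screw is from snug.
- tail_tip (a point): tip of the thin band tail (brass strip) on the housing at y = 19.6 mm; 12.1 to 13.9 mm above the band centre at the start, it rises 1.5 mm per rad of screw as the band closes; 16.9 mm when closed (too fine for noisy readings). Clockwise tightens: light drag (0.05 N m) for an unknown 2.0 to 3.2 rad, then the torque climbs by 0.5 N m per rad: snug once that is clearly felt. The screw holds when let go.
- telltale (a point): top centre of the small brass collar (12 mm across, 3 mm high) on the stem under the springy wing, 17 mm above the band centre; it rises 2 mm per rad by which the wing is wound up past the screw's end (too fine for noisy readings). Overtight at 0.5 rad of wind-up, that is 0.25 N m.
- seat (a point): where the band centre is when the clamp is home: on the sleeve's level axis, 80 mm above the counter, 7 mm before the face of the hard brass shoulder (radius 17 mm). x = sliding direction, from the sleeve's free end to the shoulder; z up. Up to 40 mm behind the shoulder face there is free room for fingers beside its neck.
- sleeve_end (a point): centre of the black sleeve's free end, 36 mm before seat, axes as seat. Sleeve radius 14 mm, tapering over its last 9 mm to 9.5 mm. Four wedge-shaped rubber barbs on it yield under the band: from 20 mm before home the resistance grows to some 5 to 9 N, and stays so until home. Their friction keeps the clamp where it is, wing up, when let go.
- outlet: the fixed outlet: steel base plate 110 x 200 mm, grey brackets, steel pipe 200 mm wide, brass tee with a yellow cock (highest point 97 mm above the counter, 50 mm behind the origin) and the black sleeve; origin at counter level 21 mm past seat, axes as seat.
- spare_band: bystander: a plain steel ring 40 mm across, 12 mm high, lying flat; origin at its underside
- screwdriver: bystander: red-handled screwdriver 190 mm long lying down
- tin: bystander: tin can 74 mm across, 110 mm high; origin at its underside
- sauce: bystander: amber bottle 68 mm across, 190 mm high; origin at its underside
- jar: bystander: clear jar 70 mm across, 100 mm high; origin at its underside
- bowl: bystander: steel bowl 140 mm across, 60 mm high; origin at its underside
- jug: bystander: white jug 100 mm across, 130 mm high; origin at its underside

How it is judged:
By the outcome, as a careful person would: the job done as asked, in the order asked, and still so for the second after the job is handed in, with the robot touching nothing.
It also fails if it takes over 72 s, if anything falls off the work surface, if the arm or the gripper's body presses on something with over 40 N, if the wrist force passes 120 N, or if a joint passes its speed limit or range.

ROBOT

A 6-joint arm with a two-finger parallel gripper is mounted at the origin on the work surface. World frame = base frame: x ahead of the robot, y to its left, z up, the work surface at z = 0. Lengths are in m, angles in rad, forces in N, time in s.
With the tool pointing down it reaches from about 0.275 to 0.825 m from the base axis. Payload 4.9 kg.
Tool frame: the origin (TCP) lies where the fingers leave the gripper's body, on its centre line; the fingertips stand 73 mm ahead of it and the grasp point (between the pads) lies 54 mm ahead of it; x points along the fingers, z is the direction in which the jaws open and shut, and the axes are right-handed (so a half turn about x gives the same grasp; the last joint's range is limited). The gripper opens to 85 mm and grips with 20 to 120 N. Pads are 22 mm wide; open, the fingers measure 114 mm over their backs; the gripper's body (76 mm by 85 mm) begins 54 mm behind the grasp point. The pads swing forward as they close: fully open they stand 13 mm farther back than shut.
Start: joints at [0.973, 0.326, -0.193, 1.052, 0, 1.437], TCP at [0.246, 0.492, 0.304] pointing down, gripper open.
Joint ranges: [-2.65, 2.65], [-0.97, 1.79], [-1.3, 1.35], [-1.93, 2.1], [-1.47, 1.37], [-3.14, 3.14]. Speed limits (rad/s): [2.57, 2.57, 3.14, 3.14, 3.14, 3.14].

INTERFACE

Orientations are given as a unit quaternion [w, x, y, z].
In Python, from station import * gives the robot as it stands. The module is installed in compiled form; this text tells all that it offers.
- The arm moves only by the tool drive_tool, never from a script. Its argument "series" is a list of rows, each a list of 3 entries, a list of its own where there are three numbers: the closure in counts, from 0 (fully open) to 255 (shut), then the shift along the tool's x, y, z in mm, then the turn, a rotation vector about the tool's x, y, z in rad. In form: [[grip, [x, y, z], [rx, ry, rz]], ...]. A call has 1 to 8 rows; each row shifts and turns the commanded pose from where the row before left it, along the tool's axes as they then stand; what a row does not reach is not made up. A row lasts 1/12 s, in which the tool goes at most 41.7 mm and 7.16 degrees, less where a joint would pass 70% of its speed; a pose out of reach is approached as far as the arm can. A call with a gripper value outside its range is refused whole. The fingers move at their own pace and stop on an object; "newtons" is the grip in N (left out, the last holds). Time passes only in rows, so rows that do not move let the fingers close. It gives the time, the measured TCP pose, the force and the opening at its end, in the units of the state.
- get_state(): the state, without advancing time (a new reading comes with each control period).
- get_image(name): name is "side" or "top"; returns a dict with "frame" (480x640x3 uint8, red, green, blue), "fovy" (degrees; the focal length in pixels is half the picture's height over the tangent of half this angle, whatever the lens; pixels are square), "cx", "cy" (the principal point, pixels), "dist_coeffs" ([k1, k2, p1, p2, k3] as OpenCV has them; the pictures are not rectified), "rvec" (rotation vector, rad) and "tvec" (3), from world to camera coordinates, as OpenCV has them. Camera axes: x right, y down, z forward; pixel columns grow to the right and rows downward; lengths in m; the calibration is good to about 2 mm. A picture is of the moment at which its call begins. There is no depth.
- sign_off(): hands the job in, once; it reports no verdict.
Trained networks look in a picture, given as the dict that the camera call returned (one of the last four; its "shot" number tells which), for a name from the list of things; names that differ only in an ending like _2 or _b are one class to them, and where a whole thing is asked for, a point or a joint stands for the part that bears it (a point fixed in the world has none). Each returns a list of dicts, best first, with "confidence" (0 to 1); they miss things now and then, are a little off and sometimes report something else, mostly with a low value. They report only what shows in the picture. A call takes as long as a camera call.
- recognise(picture, label): "at" ([x, y, z] in m, in world coordinates, good to about 4 mm: the middle of the surface that is visible of it).
- outline_of(picture, label): "mask" (480x640 bool, what is visible of it).
- spot_point(picture, label): "at" ([x, y, z] in m, in world coordinates, good to about 4 mm: a listed point, or the origin of a listed thing).
The state is a dict: "time": time; "joint_positions": joint angles; "dq": joint speeds; "tau": joint torques, N m; "tcp_pos": TCP position; "tcp_rot": TCP orientation; "ft_force": force on the tool from outside, world axes, zero at the start; "torque": the same for the moment, N m; "grip_width": opening from 0.0 (shut) to 1.0 (fully open).
Only numpy, scipy, OpenCV 4.12 (cv2) and the standard library are available. Lean on these libraries where they do the work, as an engineer would, in place of code of your own. Each camera call takes 0.05 s, during which the arm holds its last target.

## Working session

There is one attempt and no reset: what is moved stays moved. The work goes in short steps, Python scripts to look and compute and a tool call to move; the robot and the scene stay as the last step left them, time stands still between calls to the robot, and variables do not carry over. Pictures are saved under pics/ and viewed, and the job is handed in when it is done.

Besides the shell and the picture viewer there is one more tool, called as a command line: name --argument value ..., lists and objects as JSON in quotes. drive_tool: Moves the arm, as the interface text tells. Its arguments: {"type":"object","properties":{"series":{"type":"array"},"newtons":{"type":"number"}},"required":["series"]}

```bash
mkdir -p pics
cat > h.py <<'E'
from station import *
import numpy as np, cv2
from scipy.spatial.transform import Rotation as R
def save(p,n): cv2.imwrite('pics/'+n+'.png',p['frame'][:,:,::-1])
def tool():
    s=get_state(); q=s['tcp_rot']; r=R.from_quat([q[1],q[2],q[3],q[0]])
    return s,np.array(s['tcp_pos']),r
def proj(p,X):
    f=240/np.tan(np.radians(p['fovy'])/2)
    K=np.array([[f,0,p['cx']],[0,f,p['cy']],[0,0,1]])
    return cv2.projectPoints(np.array(X,float).reshape(-1,3),np.array(p['rvec']),np.array(p['tvec']),K,np.array(p['dist_coeffs']))[0].reshape(-1,2)
def ray(p,uv):
    f=240/np.tan(np.radians(p['fovy'])/2)
    K=np.array([[f,0,p['cx']],[0,f,p['cy']],[0,0,1]])
    n=cv2.undistortPoints(np.array(uv,float).reshape(-1,1,2),K,np.array(p['dist_coeffs'])).reshape(-1,2)
    Rm=cv2.Rodrigues(np.array(p['rvec']))[0]; t=np.array(p['tvec'])
    o=-Rm.T@t; d=np.c_[n,np.ones(len(n))]@Rm
    return o,d
def atz(p,uv,z):
    o,d=ray(p,uv); return o+d*((z-o[2])/d[:,2])[:,None]
E
python3 - <<'E'
from h import *
s,t,r=tool(); print(s); print(r.as_matrix().round(3))
P={n:get_image(n) for n in('side','top')}
for n,p in P.items():
    save(p,n+'0'); print(n,-cv2.Rodrigues(np.array(p['rvec']))[0].T@np.array(p['tvec']),p['fovy'])
    for l in ['clamp','band','cradle','band_grip','wing_grip','tail_tip','telltale','seat','sleeve_end','outlet','spare_band','screwdriver','tin','sauce','jar','bowl','jug']:
        for d in spot_point(p,l)[:2]: print(n,l,np.round(d['at'],4),round(d['confidence'],2),proj(p,d['at']).round(0)[0])
E
```

```text
{'time': 0.0, 'joint_positions': array([ 9.72787750e-01,  3.26934665e-01, -1.93605746e-01,  1.05203403e+00,
        1.68956720e-05,  1.43660339e+00]), 'dq': array([-1.17036302e-03,  9.34163029e-05,  8.24579849e-05, -1.58032498e-03,
       -7.13468089e-04, -1.41038942e-04]), 'tau': array([ 8.13744082e-04, -4.43402767e+01,  2.62436289e+01,  1.54952472e-02,
       -4.31327089e-05, -1.55249484e-05]), 'tcp_pos': array([0.24576086, 0.4915029 , 0.30309847]), 'tcp_rot': array([ 0.60095532, -0.37194783,  0.60210858,  0.37144686]), 'ft_force': array([0.99440619, 0.36834622, 0.68646808]), 'torque': array([0.00867334, 0.01675828, 0.01340996]), 'grip_width': 1.0023981618599414}
[[-0.001 -0.894  0.447]
 [-0.001  0.447  0.894]
 [-1.     0.    -0.002]]
side [-0.07739778 -0.66962734  0.73356051] 55.2428997993572
side clamp [ 0.5244 -0.2461  0.047 ] 0.65 [380. 296.]
side clamp [ 4.236e-01 -5.810e-02  2.000e-04] 0.64 [287. 295.]
side band [ 0.528  -0.2464  0.0422] 0.52 [381. 297.]
side cradle [ 0.5268 -0.2506 -0.0032] 0.7 [381. 314.]
side cradle [ 0.5938 -0.5007 -0.0007] 0.68 [501. 357.]
side band_grip
[... 1208 characters left out ...]
 [ 0.5346 -0.2251  0.09  ] 0.58 [390. 259.]
top telltale [ 0.5251 -0.2492  0.0426] 0.16 [397. 266.]
top seat [0.5502 0.1581 0.0795] 0.73 [245. 258.]
top sleeve_end [0.5156 0.1613 0.0833] 0.95 [243. 271.]
top sleeve_end [0.5739 0.1501 0.002 ] 0.66 [253. 255.]
top outlet [ 0.573   0.1526 -0.0007] 0.67 [252. 255.]
top spare_band [ 0.4193 -0.0582 -0.0023] 0.5 [328. 308.]
top screwdriver [0.5213 0.3426 0.0028] 0.84 [184. 275.]
top tin [ 7.101e-01 -3.111e-01 -4.000e-04] 0.62 [413. 205.]
top sauce [ 6.825e-01 -2.261e-01  3.000e-04] 0.57 [384. 215.]
top jar [ 0.6837 -0.1421 -0.0018] 0.8 [355. 215.]
top bowl [ 0.5894 -0.5022 -0.001 ] 0.75 [482. 244.]
top jug [ 0.6666  0.3829 -0.0035] 0.61 [173. 226.]
```

Run:
```python
import cv2
a=cv2.imread('pics/side0.png'); b=cv2.imread('pics/top0.png')
import numpy as np
r=lambda im,x,y,w,h,s:cv2.resize(im[y:y+h,x:x+w],None,fx=s,fy=s,interpolation=cv2.INTER_CUBIC)
cv2.imwrite('pics/c1.png',np.hstack([r(a,335,250,100,75,4),r(b,350,230,100,75,4)]))
cv2.imwrite('pics/c2.png',np.hstack([r(a,220,180,100,75,4),r(b,200,220,100,75,4)]))
```

```text
(no output)
```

View pics/side0.png

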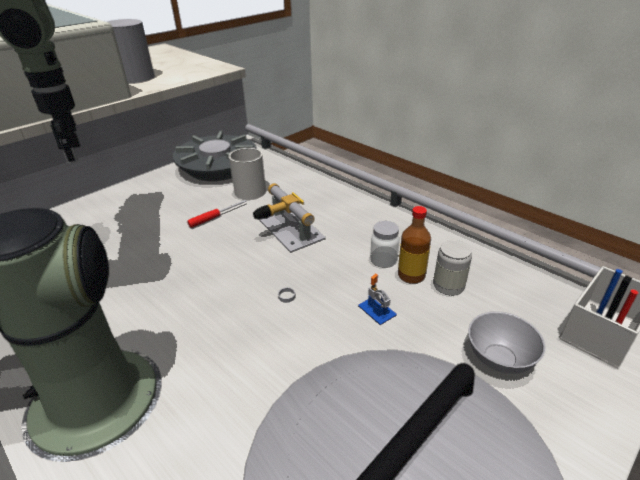

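View pics/top0.png

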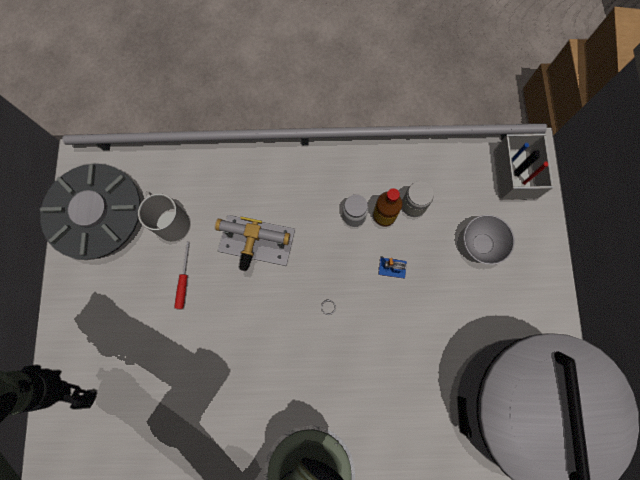

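View pics/c1.png

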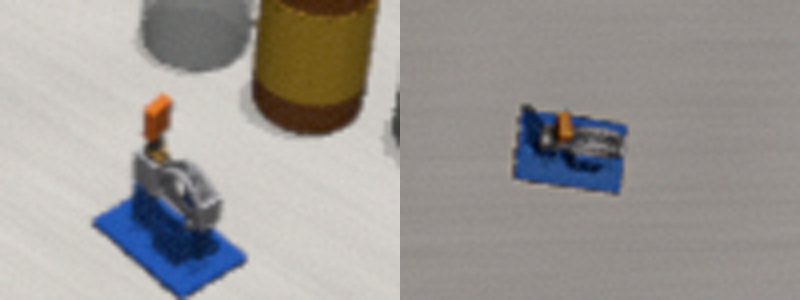

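View pics/c2.png

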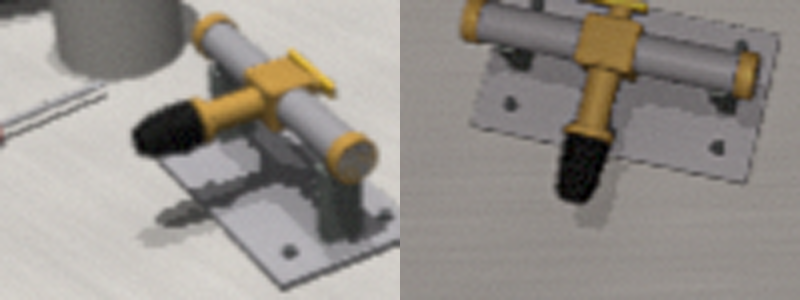

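Run:
```python
from h import *
P={n:get_image(n) for n in('side','top')}
t=P['top']
def ang(a,b,z,n):
    X=atz(t,[a,b],z); d=X[1]-X[0]; print(n,X.round(4).tolist(),np.degrees(np.arctan2(d[1],d[0])).round(1),np.linalg.norm(d))
ang((286.5,238.75),(218.5,225.5),.08,'pipe +y')
ang((286.2,265.5),(218,250.5),.004,'plate +y')
ang((286.2,265.5),(295.5,228.75),.004,'plate +x')
ang((406.75,261.25),(379.5,258),.003,'crad +y')
ang((405.2,278.2),(378.8,274.2),.003,'crad +y2')
ang((405.2,278.2),(406.75,261.25),.003,'crad +x')
acc={}
for k in range(4):
  for n in('side','top'):
    p=get_image(n)
    for l in ['clamp','band','band_grip','wing_grip','cradle','seat','sleeve_end','outlet']:
        for d in spot_point(p,l)[:3]:
            acc.setdefault((l,n),[]).append(np.array(d['at']))
for k,v in acc.items(): print(k,np.round(v,4).tolist())
m=outline_of(t if 0 else p,'cradle')
for d in m: print(d['confidence'],d['mask'].sum())
for l in['cradle','clamp','outlet']:
  for d in outline_of(p,l)[:2]:
    c,_=cv2.findContours(d['mask'].astype('uint8'),0,2)
    print(l,d['confidence'],d['mask'].sum(),cv2.minAreaRect(max(c,key=cv2.contourArea)))
```

```text
pipe +y [[0.5993, 0.0471, 0.08], [0.6405, 0.2303, 0.08]] 77.3 0.18771339082500585
plate +y [[0.5408, 0.0551, 0.004], [0.5884, 0.2481, 0.004]] 76.1 0.19876400910227954
plate +x [[0.5408, 0.0551, 0.004], [0.6466, 0.0282, 0.004]] -14.2 0.10917313779688488
crad +y [[0.5449, -0.2832, 0.003], [0.556, -0.2071, 0.003]] 81.6 0.07684483295536527
crad +y2 [[0.4971, -0.2759, 0.003], [0.5101, -0.2029, 0.003]] 79.9 0.07408651009097802
crad +x [[0.4971, -0.2759, 0.003], [0.5449, -0.2832, 0.003]] -8.7 0.048381194976551106
('clamp', 'side') [[0.5235, -0.2468, 0.046], [0.5248, -0.248, 0.0472], [0.5246, -0.2468, 0.0475], [0.5299, -0.2485, 0.0425], [0.5268, -0.2465, 0.0459], [0.6667, 0.3836, 0.0028]]
('band', 'side') [[0.5288, -0.2491, 0.0442], [0.5269, -0.2477, 0.0412], [0.6823, -0.1379, 0.0005], [0.5274, -0.2464, 0.0428], [0.5305, -0.2482, 0.0411]]
('band_grip', 'side') [[0.527, -0.2436, 0.0517], [0.5234, -0.2449, 0.0514], [0.5236, -0.2478, 0.0497], [0.5221, -0.2449, 0.0503]]
('wing_grip', 'side') [[0.5254, -0.2316, 0.0894], [0.5266, -0.2313, 0.0902], [0.5317, -0.2272, 0.0884], [0.5269, -0.2285, 0.089
[... 1566 characters left out ...]
4]]
('sleeve_end', 'top') [[0.5169, 0.1636, 0.0813], [0.7077, -0.3102, 0.0028], [0.5308, -0.2489, 0.0496], [0.5179, 0.1631, 0.079], [0.5167, 0.1636, 0.079], [0.5184, 0.1647, 0.0809]]
('outlet', 'top') [[0.5757, 0.1491, 0.0002], [0.5754, 0.1476, -0.0014], [0.5724, 0.1517, -0.0011], [0.6799, -0.2271, -0.0012], [0.5743, 0.1523, -0.0023]]
0.77 270
cradle 0.77 270 ((391.8529357910156, 268.0882568359375), (27.406526565551758, 16.249887466430664), 14.03624439239502)
clamp 0.74 124 ((395.29644775390625, 265.0701599121094), (19.57477569580078, 7.870271682739258), 19.653823852539062)
outlet 0.92 3017 ((250.09158325195312, 245.26351928710938), (79.61018371582031, 53.83324432373047), 13.570435523986816)
```

```bash
cat >> h.py <<'E'
def plan(target,jaw,show=True):
    """displacement to target TCP (tool axes after turning) and rx needed for jaw angle (deg)"""
    s,t,r=tool(); z=r.as_matrix()[:,2]; x=r.as_matrix()[:,0]
    a=np.degrees(np.arctan2(z[1],z[0])); d=(jaw-a+90)%180-90
    j=np.radians(a+d); zz=np.array([np.cos(j),np.sin(j),0]); xx=np.array([0,0,-1.]); M=np.c_[xx,np.cross(zz,xx),zz]
    dd=M.T@(np.array(target)-t)
    tilt=R.from_matrix(r.as_matrix().T@M).as_rotvec()
    print('t',round(s['time'],2),'tcp',t.round(4),'jaw',a.round(2),'rotvec',tilt.round(4),'shift mm',(dd*1000).round(1),'j',np.round(s['joint_positions'],2),'F',np.round(s['ft_force'],1),'T',np.round(s['torque'],3),'w',round(s['grip_width'],3))
E
python3 - <<'E'
from h import *
plan((.528,-.2425,.3),81.3)
E
```

```text
t 5.7 tcp [0.2461 0.4919 0.3039] jaw 63.42 rotvec [-0.312  0.     0.   ] shift mm [   3.9 -389.8 -683.3] j [ 0.97  0.33 -0.19  1.05  0.    1.44] F [-1.2 -0.6 -0. ] T [-0.016  0.037 -0.001] w 0.998
```

drive_tool --series '[[0,[0,0,0],[-0.104,0,0]],[0,[0,0,0],[-0.104,0,0]],[0,[0,0,0],[-0.104,0,0]],[0,[0,-20,-34],[0,0,0]],[0,[0,-20,-35],[0,0,0]],[0,[0,-20,-35],[0,0,0]],[0,[0,-20,-35],[0,0,0]],[0,[0,-20,-35],[0,0,0]]]' --newtons 50

```text
time: 6.37
tcp_pos: [0.3187, 0.3032, 0.304]
tcp_rot: [0.536, -0.461, 0.536, 0.461]
ft_force: [0.9, 0.8, 1.6]
grip_width: 1.002
```

drive_tool --series '[[0,[0,-20,-35],[0,0,0]],[0,[0,-20,-35],[0,0,0]],[0,[0,-20,-35],[0,0,0]],[0,[0,-20,-35],[0,0,0]],[0,[0,-20,-35],[0,0,0]],[0,[0,-20,-35],[0,0,0]],[0,[0,-20,-35],[0,0,0]],[0,[0,-20,-35],[0,0,0]]]'

```text
time: 7.03
tcp_pos: [0.4347, 0.0018, 0.3042]
tcp_rot: [0.537, -0.461, 0.536, 0.46]
ft_force: [1.0, 1.4, 0.2]
grip_width: 0.998
```

Run:
```python
from h import *
plan((.528,-.2425,.3),81.3)
```

```text
t 7.03 tcp [0.4347 0.0018 0.3042] jaw 81.29 rotvec [-0.0002  0.0002  0.0009] shift mm [   4.2 -129.2 -227.4] j [-0.17  0.11 -0.47  0.99  0.   -0.01] F [1.  1.4 0.2] T [ 0.024 -0.094  0.021] w 0.998
```

drive_tool --series '[[0,[0,-21,-36],[0,0,0]],[0,[0,-21,-36],[0,0,0]],[0,[0,-21,-36],[0,0,0]],[0,[0,-21,-36],[0,0,0]],[0,[0,-21,-36],[0,0,0]],[0,[0,-24,-48],[0,0,0]],[0,[34,0,0],[0,0,0]],[0,[40,0,0],[0,0,0]]]'

```text
time: 7.7
tcp_pos: [0.5266, -0.2338, 0.2318]
tcp_rot: [0.538, -0.463, 0.536, 0.457]
ft_force: [0.2, 0.7, -0.1]
grip_width: 0.999
```

Run:
```python
from h import *
plan((.528,-.2425,.107),81.3)
P={n:get_image(n) for n in('side','top')}
for n,p in P.items(): save(p,n+'1')
a,b=P['side']['frame'][:,:,::-1],P['top']['frame'][:,:,::-1]
r=lambda im,x,y,w,h,s:cv2.resize(im[y:y+h,x:x+w],None,fx=s,fy=s,interpolation=cv2.INTER_CUBIC)
cv2.imwrite('pics/c3.png',np.hstack([r(a,325,220,100,100,4),r(b,350,200,100,100,4)]))
plan((.528,-.2425,.107),81.3)
```

```text
t 7.7 tcp [ 0.5266 -0.2338  0.2318] jaw 81.09 rotvec [-0.0036 -0.0035  0.0083] shift mm [124.8  -2.7  -8.4] j [-0.55  0.42 -0.24  0.9  -0.   -0.39] F [ 0.2  0.7 -0.1] T [-0.004 -0.021 -0.02 ] w 0.999
t 7.8 tcp [ 0.5202 -0.2283  0.224 ] jaw 81.23 rotvec [-0.0012  0.0044 -0.0107] shift mm [117.   -9.8 -12.8] j [-0.54  0.43 -0.25  0.9   0.   -0.39] F [-1.3 -0.5  0.4] T [0.045 0.035 0.006] w 1.001
```

View pics/c3.png

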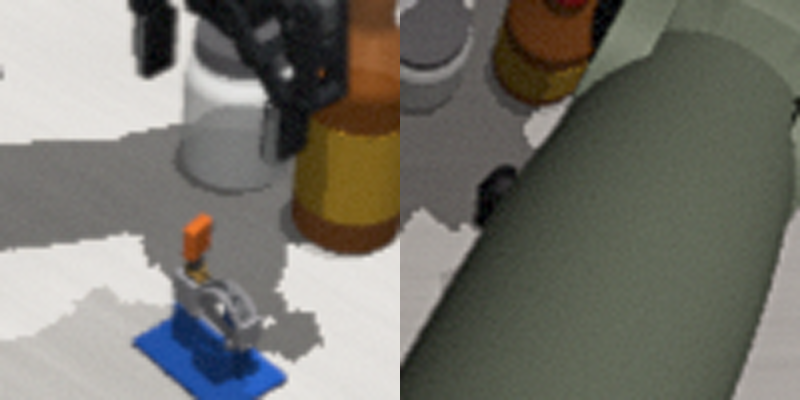

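drive_tool --series '[[0,[0,0,0],[0,0,0]]]'

```text
time: 7.88
tcp_pos: [0.5226, -0.2289, 0.2291]
tcp_rot: [0.536, -0.459, 0.537, 0.462]
ft_force: [-0.1, -0.2, 0.5]
grip_width: 1.0
```

Run:
```python
from h import *
plan((.528,-.2425,.107),81.3)
```

```text
t 7.88 tcp [ 0.5226 -0.2289  0.2291] jaw 81.3 rotvec [-0.      0.0017 -0.0039] shift mm [122.1  -7.3 -12.6] j [-0.54  0.43 -0.25  0.9   0.   -0.39] F [-0.1 -0.2  0.5] T [-0.006 -0.005 -0.015] w 1.0
```

drive_tool --series '[[0,[15,-7,-12],[0,0,0]],[0,[20,0,0],[0,0,0]],[0,[15,0,0],[0,0,0]],[0,[10,0,0],[0,0,0]],[0,[0,0,0],[0,0,0]],[0,[0,0,0],[0,0,0]]]'

```text
time: 8.38
tcp_pos: [0.5295, -0.2424, 0.1714]
tcp_rot: [0.536, -0.461, 0.536, 0.46]
ft_force: [0.1, 0.3, 0.4]
grip_width: 1.0
```

Run:
```python
from h import *
plan((.528,-.2425,.107),81.3)
p=get_image('side'); save(p,'side2')
b=p['frame'][:,:,::-1]
cv2.imwrite('pics/c4.png',cv2.resize(b[220:345,310:450],None,fx=5,fy=4.5,interpolation=cv2.INTER_CUBIC))
s,t,r=tool(); z=r.as_matrix()[:,2]
for l in('band_grip','band','wing_grip'):
  for d in spot_point(p,l)[:1]: print(l,np.round(d['at'],4),d['confidence'])
plan((.528,-.2425,.107),81.3)
```

```text
t 8.38 tcp [ 0.5295 -0.2424  0.1714] jaw 81.35 rotvec [ 0.0008 -0.0006  0.0014] shift mm [64.4  1.5 -0.3] j [-0.56  0.5  -0.29  0.78  0.   -0.41] F [0.1 0.3 0.4] T [-0.008 -0.041 -0.056] w 1.0
band_grip [ 0.5248 -0.2472  0.0521] 0.59
band [ 0.5276 -0.2488  0.0414] 0.76
wing_grip [ 0.5292 -0.2291  0.0906] 0.61
t 8.58 tcp [ 0.5296 -0.2428  0.1714] jaw 81.32 rotvec [ 0.0003 -0.0009  0.0022] shift mm [64.4  1.6  0. ] j [-0.56  0.5  -0.29  0.78 -0.   -0.4 ] F [0.4 0.2 0.3] T [ 0.025 -0.011  0.034] w 1.0
```

View pics/c4.png

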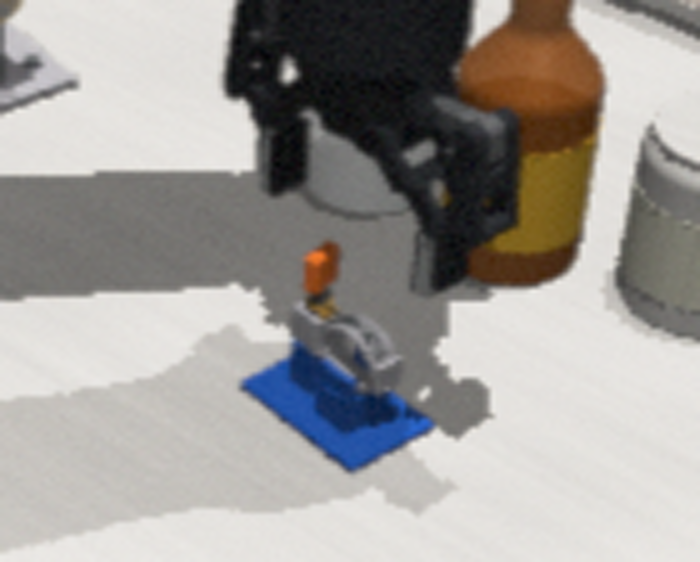

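The side view shows the open fingers above and on either side of the clamp, around (285,165) and (440,250) in the crop, with the wing at (322,268). I'll descend now.

drive_tool --series '[[0,[16,1,0],[0,0,0]],[0,[16,0,0],[0,0,0]],[0,[14,0,0],[0,0,0]],[0,[10,0,0],[0,0,0]],[0,[7,0,0],[0,0,0]],[0,[0,0,0],[0,0,0]],[30,[0,0,0],[0,0,0]],[50,[0,0,0],[0,0,0]]]' --newtons 20

```text
time: 9.25
tcp_pos: [0.5284, -0.2427, 0.1077]
tcp_rot: [0.537, -0.461, 0.536, 0.46]
ft_force: [-0.3, -0.5, 0.5]
grip_width: 0.804
```

Run:
```python
from h import *
plan((.528,-.2425,.107),81.3)
p=get_image('side'); save(p,'side3')
b=p['frame'][:,:,::-1]
cv2.imwrite('pics/c5.png',cv2.resize(b[220:345,310:450],None,fx=5,fy=4.5,interpolation=cv2.INTER_CUBIC))
```

```text
t 9.25 tcp [ 0.5284 -0.2427  0.1077] jaw 81.31 rotvec [ 0.0001 -0.0005  0.0012] shift mm [0.7 0.4 0.1] j [-0.56  0.58 -0.35  0.64  0.   -0.41] F [-0.3 -0.5  0.5] T [-0.016 -0.005 -0.085] w 0.804
```

View pics/c5.png

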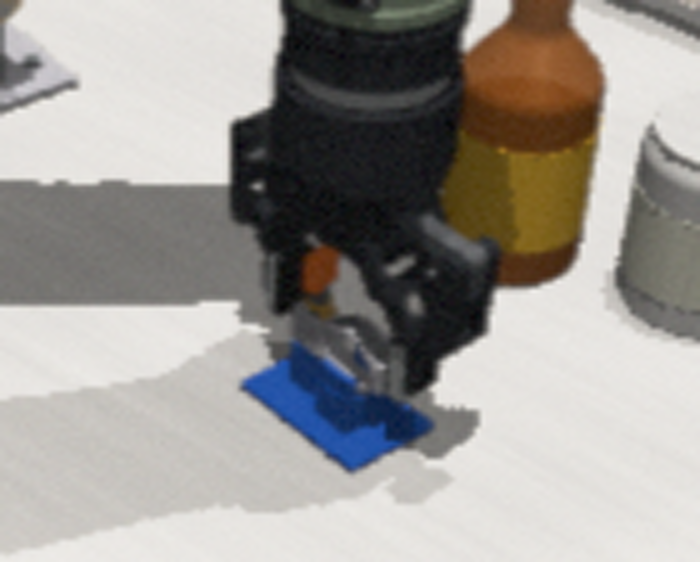

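drive_tool --series '[[70,[0,0,0],[0,0,0]],[78,[0,0,0],[0,0,0]],[78,[0,0,0],[0,0,0]]]'

```text
time: 9.55
tcp_pos: [0.5281, -0.2425, 0.1073]
tcp_rot: [0.537, -0.461, 0.536, 0.46]
ft_force: [0.7, -0.7, -0.3]
grip_width: 0.694
```

drive_tool --series '[[84,[0,0,0],[0,0,0]],[84,[0,0,0],[0,0,0]],[90,[0,0,0],[0,0,0]],[90,[0,0,0],[0,0,0]]]'

```text
time: 9.88
tcp_pos: [0.528, -0.2426, 0.1073]
tcp_rot: [0.536, -0.461, 0.537, 0.46]
ft_force: [-0.4, -0.1, 4.7]
grip_width: 0.664
```

drive_tool --series '[[140,[0,0,0],[0,0,0]],[255,[0,0,0],[0,0,0]],[255,[0,0,0],[0,0,0]]]' --newtons 50

```text
time: 10.13
tcp_pos: [0.5281, -0.2426, 0.1075]
tcp_rot: [0.536, -0.461, 0.536, 0.46]
ft_force: [-0.4, 0.4, 5.5]
grip_width: 0.651
```

drive_tool --series '[[255,[-3,0,0],[0,0,0]],[255,[-7,0,0],[0,0,0]],[255,[-10,0,0],[0,0,0]],[255,[-10,0,0],[0,0,0]],[255,[0,0,0],[0,0,0]]]'

```text
time: 10.55
tcp_pos: [0.529, -0.243, 0.1394]
tcp_rot: [0.537, -0.462, 0.536, 0.46]
ft_force: [1.5, -0.6, -1.7]
grip_width: 0.65
```

Run:
```python
from h import *
plan((.528,-.2425,.107),81.3)
p=get_image('side'); save(p,'side4')
b=p['frame'][:,:,::-1]
cv2.imwrite('pics/c6.png',cv2.resize(b[220:345,310:450],None,fx=5,fy=4.5,interpolation=cv2.INTER_CUBIC))
for l in('band','wing_grip','band_grip','clamp'):
  for d in spot_point(p,l)[:1]: print(l,np.round(d['at'],4),d['confidence'])
```

```text
t 10.55 tcp [ 0.529  -0.243   0.1394] jaw 81.31 rotvec [ 0.0001 -0.0013  0.0032] shift mm [32.4  1.1  0.3] j [-0.56  0.54 -0.32  0.71  0.   -0.41] F [ 1.5 -0.6 -1.7] T [-0.041 -0.057 -0.051] w 0.65
band [ 0.5298 -0.2486  0.076 ] 0.66
wing_grip [ 0.5272 -0.2474  0.0748] 0.53
band_grip [ 0.5243 -0.2427  0.0849] 0.67
clamp [ 0.5244 -0.2462  0.0777] 0.77
```

View pics/c6.png

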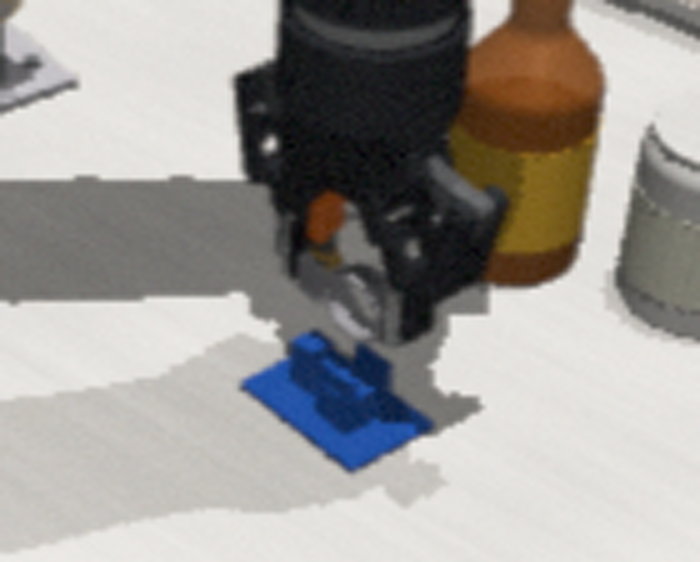

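Run:
```python
from h import *
plan((.4745,.1827,.1425),76.7)
```

```text
t 10.8 tcp [ 0.5276 -0.2422  0.1366] jaw 81.3 rotvec [ 0.0803  0.0003 -0.0006] shift mm [ -5.9 149.4 401.3] j [-0.56  0.54 -0.32  0.71  0.   -0.41] F [ 0.   0.2 -1.7] T [ 0.056  0.025 -0.03 ] w 0.656
```

drive_tool --series '[[255,[-6,0,0],[0.08,0,0]],[255,[0,5,14],[0,0,0]],[255,[0,12,32],[0,0,0]],[255,[0,13,35],[0,0,0]],[255,[0,13,35],[0,0,0]],[255,[0,13,35],[0,0,0]],[255,[0,13,35],[0,0,0]],[255,[0,13,35],[0,0,0]]]'

```text
time: 11.47
tcp_pos: [0.4975, -0.006, 0.1425]
tcp_rot: [0.554, -0.439, 0.554, 0.44]
ft_force: [0.7, -0.3, -1.8]
grip_width: 0.649
```

drive_tool --series '[[255,[0,13,35],[0,0,0]],[255,[0,13,35],[0,0,0]],[255,[0,13,35],[0,0,0]],[255,[0,12,30],[0,0,0]],[255,[0,8,20],[0,0,0]],[255,[0,4,12],[0,0,0]],[255,[0,0,0],[0,0,0]],[255,[0,0,0],[0,0,0]]]'

```text
time: 12.13
tcp_pos: [0.4749, 0.1694, 0.1425]
tcp_rot: [0.553, -0.44, 0.554, 0.44]
ft_force: [0.6, -0.9, -1.5]
grip_width: 0.653
```

Run:
```python
from h import *
plan((.4745,.1827,.1425),76.7)
P={}
for n in('side','top'):
  p=P[n]=get_image(n); save(p,n+'5')
  for l in('band','clamp','seat','sleeve_end','outlet','wing_grip'):
    for d in spot_point(p,l)[:1]: print(n,l,np.round(d['at'],4),round(d['confidence'],2))
plan((.4745,.1827,.1425),76.7)
a,b=P['side']['frame'][:,:,::-1],P['top']['frame'][:,:,::-1]
r=lambda im,x,y,w,h,s:cv2.resize(im[y:y+h,x:x+w],None,fx=s,fy=s,interpolation=cv2.INTER_CUBIC)
cv2.imwrite('pics/c7.png',np.hstack([r(a,210,160,100,100,4),r(b,200,210,100,100,4)]))
```

```text
t 12.13 tcp [0.4749 0.1694 0.1425] jaw 76.91 rotvec [ 0.0036 -0.0006 -0.0007] shift mm [ 0.   3.4 12.8] j [ 0.2   0.42 -0.52  0.63 -0.    0.42] F [ 0.6 -0.9 -1.5] T [-0.06  -0.004  0.012] w 0.653
side band [0.4712 0.1664 0.0777] 0.67
side clamp [0.4723 0.163  0.0797] 0.5
side seat [0.5511 0.1524 0.0763] 0.66
side sleeve_end [0.517  0.1623 0.0798] 0.81
side outlet [0.5696 0.1549 0.0067] 0.91
side wing_grip [0.4754 0.1848 0.1253] 0.37
top seat [0.5496 0.1577 0.0815] 0.79
top sleeve_end [0.5185 0.1637 0.0809] 0.67
top outlet [ 0.573   0.1501 -0.003 ] 0.88
t 12.83 tcp [0.4759 0.1685 0.1429] jaw 76.71 rotvec [ 0.0001  0.     -0.    ] shift mm [ 0.4  4.6 13.5] j [ 0.19  0.42 -0.52  0.63  0.    0.43] F [-0.7  0.1 -1.3] T [-0.017  0.032  0.012] w 0.649
```

View pics/c7.png

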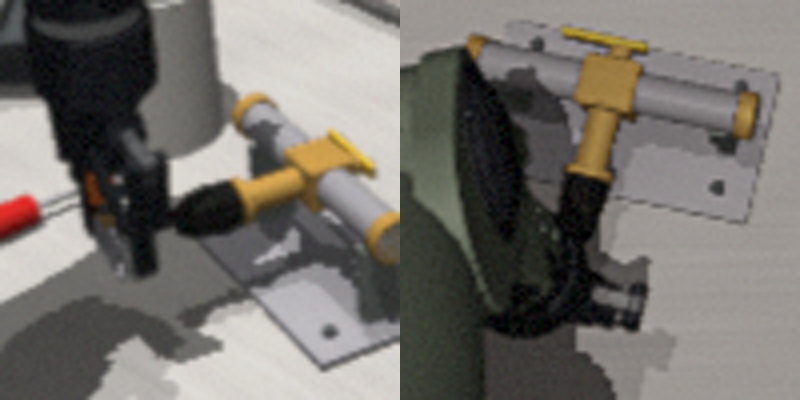

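```bash
cat > fit.py <<'E'
from h import *
from scipy.optimize import minimize
# no new camera frames: calibration re-read needs a call; take one each
P={n:get_image(n) for n in('side','top')}
im={n:cv2.imread(f'pics/{n}0.png') for n in P}
S=4
roi={'side':(245,195,40,35),'top':(232,245,35,35)}
obs={}
for n in P:
    x,y,w,h=roi[n]; g=im[n][y:y+h,x:x+w].astype(float).max(2)
    g=cv2.resize(g,None,fx=S,fy=S,interpolation=cv2.INTER_CUBIC)
    m=(g<75).astype('uint8')
    k,lab,st,_=cv2.connectedComponentsWithStats(m); i=1+np.argmax(st[1:,4]); m=(lab==i)
    obs[n]=m; print(n,m.sum()/S/S, st[i]/S)
    cv2.imwrite(f'pics/m_{n}.png',np.hstack([m*255,g.clip(0,255)]).astype('uint8'))
def model(n,cx,cy,yaw):
    a=np.radians(yaw); xs=np.array([np.cos(a),np.sin(a),0]); ys=np.array([-np.sin(a),np.cos(a),0]); zs=np.array([0,0,1.])
    th=np.linspace(0,2*np.pi,48); pts=[]
    for u,rr in((-.036,.0095),(-.027,.014),(.007,.014)):
        pts.append(np.array([cx,cy,.08])+xs*u+rr*(np.cos(th)[:,None]*ys+np.sin(th)[:,None]*zs))
    uv=proj(P[n],np.vstack(pts)); x,y,w,h=roi[n]
    hull=cv2.convexHull(((uv-[x,y]+.5)*S-.5).astype(np.float32))
    m=np.zeros((h*S,w*S),'uint8'); cv2.fillConvexPoly(m,np.round(hull*16).astype(int),1,shift=4); return m>0
def cost(v,ns):
    c=0
    for n in ns:
        m=model(n,v[0]/1000,v[1]/1000,v[2]); o=obs[n]; c-= (m&o).sum()/(m|o).sum()
    return c
for ns in(['top'],['side'],['top','side']):
    best=min((minimize(cost,[552+a,157+b,-13+c],args=(ns,),method='Nelder-Mead',options=dict(initial_simplex=np.array([552+a,157+b,-13+c])+np.array([[0,0,0],[3,0,0],[0,3,0],[0,0,4]]))) for a in(-2,2) for b in(-2,2) for c in(-2,2)),key=lambda r:r.fun)
    print(ns,best.x.round(2),best.fun)
E
python3 fit.py
```

```text
side 178.5625 [  8.5   10.5   19.    14.   714.25]
top 177.0 [  7.   8.  14.  18. 708.]
['top'] [553.42 154.51 -13.44] -0.9176079734219269
['side'] [551.54 154.36 -14.83] -0.8848251523901187
['top', 'side'] [552.49 154.33 -15.54] -1.786335033366319
```

Run:
```python
from h import *
plan((.4941,.1776,.1425),76.2)
```

```text
t 12.93 tcp [0.4759 0.1686 0.1429] jaw 76.72 rotvec [ 0.0091 -0.     -0.    ] shift mm [  0.4 -15.6  13.1] j [ 0.19  0.42 -0.52  0.63 -0.    0.43] F [-0.7 -0.2 -2.1] T [-0.012 -0.01  -0.018] w 0.654
```

drive_tool --series '[[255,[0,0,7],[0.009,0,0]],[255,[0,0,6],[0,0,0]],[255,[0,-5,0],[0,0,0]],[255,[0,-10,0],[0,0,0]],[255,[0,0,0],[0,0,0]],[255,[0,0,0],[0,0,0]]]'

```text
time: 13.43
tcp_pos: [0.4944, 0.1775, 0.1429]
tcp_rot: [0.557, -0.436, 0.556, 0.436]
ft_force: [0.5, 0.4, -1.4]
grip_width: 0.652
```

Run:
```python
from h import *
plan((.4941,.1776,.1425),76.2)
P={}
for n in('side','top'):
  p=P[n]=get_image(n); save(p,n+'6')
plan((.4941,.1776,.1425),76.2)
a,b=P['side']['frame'][:,:,::-1],P['top']['frame'][:,:,::-1]
r=lambda im,x,y,w,h,s:cv2.resize(im[y:y+h,x:x+w],None,fx=s,fy=s,interpolation=cv2.INTER_CUBIC)
cv2.imwrite('pics/c8.png',np.hstack([r(a,225,180,66,80,6),r(b,220,235,66,80,6)]))
```

```text
t 13.43 tcp [0.4944 0.1775 0.1429] jaw 76.17 rotvec [-0.0005  0.0002  0.0006] shift mm [0.4 0.4 0. ] j [ 0.2   0.45 -0.47  0.65 -0.    0.45] F [ 0.5  0.4 -1.4] T [ 0.016 -0.031 -0.015] w 0.652
t 13.53 tcp [0.4934 0.1774 0.1427] jaw 76.18 rotvec [-0.0003 -0.0002 -0.0005] shift mm [ 0.2 -0.6  0.3] j [ 0.2   0.45 -0.47  0.65  0.    0.45] F [-0.  -0.1 -1.9] T [-0.043 -0.034  0.008] w 0.648
```

View pics/c8.png

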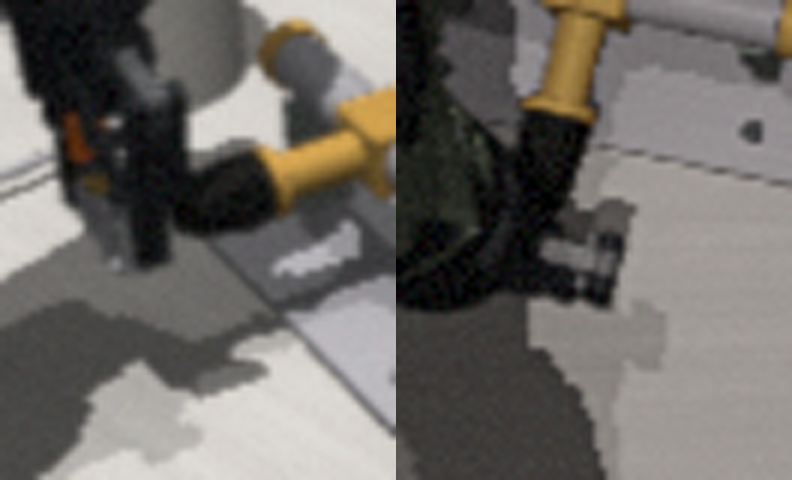

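drive_tool --series '[[255,[0,-6,0],[0,0,0]],[255,[0,-6,0],[0,0,0]],[255,[0,-6,0],[0,0,0]],[255,[0,-4,0],[0,0,0]],[255,[0,-2,0],[0,0,0]],[255,[0,0,0],[0,0,0]]]'

```text
time: 14.03
tcp_pos: [0.5175, 0.1717, 0.1429]
tcp_rot: [0.557, -0.436, 0.556, 0.436]
ft_force: [-0.4, 0.6, -1.2]
grip_width: 0.652
```

drive_tool --series '[[255,[0,-2,0],[0,0,0]],[255,[0,-2,0],[0,0,0]],[255,[0,0,0],[0,0,0]]]'

```text
time: 14.28
tcp_pos: [0.521, 0.1709, 0.1429]
tcp_rot: [0.557, -0.436, 0.556, 0.436]
ft_force: [0.0, -0.8, -1.9]
grip_width: 0.654
```

drive_tool --series '[[255,[0,-2,0],[0,0,0]],[255,[0,-2,0],[0,0,0]],[255,[0,0,0],[0,0,0]]]'

```text
time: 14.53
tcp_pos: [0.525, 0.17, 0.143]
tcp_rot: [0.557, -0.436, 0.556, 0.436]
ft_force: [-0.5, 0.0, -2.2]
grip_width: 0.651
```

```bash
cat >> h.py <<'E'
def seatf(yaw=-13.8,seat=(.5525,.1555),off=.0075):
    s,t,r=tool(); a=np.radians(yaw); xs=np.array([np.cos(a),np.sin(a),0]); ys=np.array([-np.sin(a),np.cos(a),0])
    g=t-ys*off-np.array([*seat,0]); F=np.array(s['ft_force'])
    T=np.array(s['torque'])
    print('t',round(s['time'],2),'band rel seat mm x,y,z',(xs@g*1e3).round(1),(ys@g*1e3).round(1),((t[2]-.0625)*1e3).round(1),'F x,y,z',(xs@F).round(1),(ys@F).round(1),F[2].round(1),'T',(xs@T).round(3),(ys@T).round(3),T[2].round(3),'w',round(s['grip_width'],3))
E
python3 - <<'E'
from h import *
seatf()
E
```

```text
t 14.53 band rel seat mm x,y,z -30.1 -0.0 80.5 F x,y,z -0.5 -0.1 -2.2 T -0.027 0.017 0.023 w 0.651
```

drive_tool --series '[[255,[0,-2,0],[0,0,0]],[255,[0,-2,0],[0,0,0]],[255,[0,-2,0],[0,0,0]],[255,[0,0,0],[0,0,0]]]'

```text
time: 14.87
tcp_pos: [0.5308, 0.1687, 0.1429]
tcp_rot: [0.557, -0.436, 0.556, 0.436]
ft_force: [-0.4, 0.3, -1.7]
grip_width: 0.654
```

```bash
python3 -c "
from h import *
seatf()"
```

```text
t 14.87 band rel seat mm x,y,z -24.3 0.1 80.4 F x,y,z -0.5 0.1 -1.7 T 0.153 -0.004 -0.003 w 0.654
```

drive_tool --series '[[255,[0,-2,0],[0,0,0]],[255,[0,-2,0],[0,0,0]],[255,[0,-2,0],[0,0,0]],[255,[0,0,0],[0,0,0]]]'

```text
time: 15.2
tcp_pos: [0.5361, 0.1673, 0.1427]
tcp_rot: [0.556, -0.436, 0.556, 0.437]
ft_force: [-1.6, 2.4, -2.1]
grip_width: 0.649
```

```bash
python3 -c "
from h import *
seatf()"
```

```text
t 15.2 band rel seat mm x,y,z -18.7 0.1 80.2 F x,y,z -2.1 2.0 -2.1 T 0.454 0.375 0.026 w 0.649
```

drive_tool --series '[[255,[0,-2,0.7],[0,0,0]],[255,[0,-2,0],[0,0,0]],[255,[0,0,0],[0,0,0]]]'

```text
time: 15.45
tcp_pos: [0.5397, 0.1668, 0.1425]
tcp_rot: [0.556, -0.436, 0.557, 0.437]
ft_force: [-3.7, 2.1, -1.9]
grip_width: 0.649
```

```bash
python3 -c "
from h import *
seatf()"
```

```text
t 15.45 band rel seat mm x,y,z -15.1 0.4 80.0 F x,y,z -4.1 1.2 -1.9 T 0.234 0.793 -0.035 w 0.649
```

drive_tool --series '[[255,[0,-2,0],[0,0,0]],[255,[0,-2,0],[0,0,0]],[255,[0,0,0],[0,0,0]]]'

```text
time: 15.7
tcp_pos: [0.5439, 0.1658, 0.1426]
tcp_rot: [0.556, -0.436, 0.557, 0.436]
ft_force: [-4.7, 2.3, -3.3]
grip_width: 0.653
```

```bash
python3 -c "
from h import *
seatf()"
```

```text
t 15.7 band rel seat mm x,y,z -10.8 0.5 80.1 F x,y,z -5.1 1.1 -3.3 T 0.179 0.753 -0.053 w 0.653
```

drive_tool --series '[[255,[0,-2,0.3],[0,0,0]],[255,[0,-2,0],[0,0,0]],[255,[0,0,0],[0,0,0]]]'

```text
time: 15.95
tcp_pos: [0.5478, 0.165, 0.1426]
tcp_rot: [0.556, -0.436, 0.557, 0.436]
ft_force: [-4.4, 0.7, -1.8]
grip_width: 0.654
```

```bash
python3 -c "
from h import *
seatf()"
```

```text
t 15.95 band rel seat mm x,y,z -6.8 0.6 80.1 F x,y,z -4.4 -0.3 -1.8 T 0.09 0.898 -0.083 w 0.654
```

drive_tool --series '[[255,[0,-1.5,0],[0,0,0]],[255,[0,-1.5,0],[0,0,0]],[255,[0,0,0],[0,0,0]]]'

```text
time: 16.2
tcp_pos: [0.5507, 0.1643, 0.1426]
tcp_rot: [0.556, -0.436, 0.557, 0.436]
ft_force: [-5.3, -0.1, -2.3]
grip_width: 0.652
```

```bash
python3 -c "
from h import *
seatf()"
```

```text
t 16.2 band rel seat mm x,y,z -3.8 0.6 80.1 F x,y,z -5.1 -1.3 -2.3 T 0.003 0.905 -0.017 w 0.652
```

drive_tool --series '[[255,[0,-1,0],[0,0,0]],[255,[0,-1,0],[0,0,0]],[255,[0,0,0],[0,0,0]]]'

```text
time: 16.45
tcp_pos: [0.5527, 0.1638, 0.1427]
tcp_rot: [0.556, -0.436, 0.557, 0.436]
ft_force: [-4.5, 0.8, -2.6]
grip_width: 0.649
```

```bash
python3 -c "
from h import *
seatf()"
```

```text
t 16.45 band rel seat mm x,y,z -1.8 0.6 80.2 F x,y,z -4.5 -0.3 -2.6 T -0.02 0.93 -0.03 w 0.649
```

drive_tool --series '[[255,[0,-1,0],[0,0,0]],[255,[0,0,0],[0,0,0]]]'

```text
time: 16.62
tcp_pos: [0.5537, 0.1636, 0.1427]
tcp_rot: [0.556, -0.436, 0.557, 0.436]
ft_force: [-4.1, 1.1, -2.8]
grip_width: 0.654
```

```bash
python3 -c "
from h import *
seatf()"
```

```text
t 16.62 band rel seat mm x,y,z -0.8 0.7 80.2 F x,y,z -4.3 0.1 -2.8 T -0.1 0.93 -0.084 w 0.654
```

drive_tool --series '[[255,[0,-1,0],[0,0,0]],[255,[0,0,0],[0,0,0]]]'

```text
time: 16.78
tcp_pos: [0.5543, 0.1635, 0.1427]
tcp_rot: [0.556, -0.436, 0.557, 0.437]
ft_force: [-5.0, 0.4, -2.8]
grip_width: 0.655
```

```bash
python3 -c "
from h import *
seatf()"
```

```text
t 16.78 band rel seat mm x,y,z -0.1 0.7 80.2 F x,y,z -4.9 -0.8 -2.8 T -0.076 1.133 0.078 w 0.655
```

drive_tool --series '[[255,[0,-1,0],[0,0,0]],[255,[0,0,0],[0,0,0]]]'

```text
time: 16.95
tcp_pos: [0.5544, 0.1634, 0.1426]
tcp_rot: [0.556, -0.436, 0.557, 0.437]
ft_force: [-8.0, 1.8, 0.8]
grip_width: 0.651
```

```bash
python3 -c "
from h import *
seatf()"
```

```text
t 16.95 band rel seat mm x,y,z -0.0 0.7 80.1 F x,y,z -8.2 -0.2 0.8 T -0.107 1.658 -0.024 w 0.651
```

drive_tool --series '[[255,[0,-0.7,0],[0,0,0]],[255,[0,0,0],[0,0,0]]]'

```text
time: 17.12
tcp_pos: [0.5546, 0.1634, 0.1426]
tcp_rot: [0.555, -0.435, 0.557, 0.438]
ft_force: [-9.7, 1.5, 1.3]
grip_width: 0.651
```

```bash
python3 -c "
from h import *
seatf()"
```

```text
t 17.12 band rel seat mm x,y,z 0.1 0.7 80.1 F x,y,z -9.8 -0.9 1.3 T -0.106 1.936 0.011 w 0.651
```

drive_tool --series '[[255,[0,-0.8,0],[0,0,0]],[255,[0,0,0],[0,0,0]]]'

```text
time: 17.28
tcp_pos: [0.5547, 0.1633, 0.1425]
tcp_rot: [0.555, -0.435, 0.558, 0.438]
ft_force: [-10.8, 1.5, 2.7]
grip_width: 0.654
```

```bash
python3 -c "
from h import *
seatf()
plan((.554,.163,.14),76.2)
P={n:get_image(n) for n in('side','top')}
a,b=P['side']['frame'][:,:,::-1],P['top']['frame'][:,:,::-1]
r=lambda im,x,y,w,h,s:cv2.resize(im[y:y+h,x:x+w],None,fx=s,fy=s,interpolation=cv2.INTER_CUBIC)
cv2.imwrite('pics/c9.png',np.hstack([r(a,235,170,66,80,6),r(b,220,235,66,80,6)]))
"
```

```text
t 17.28 band rel seat mm x,y,z 0.2 0.6 80.0 F x,y,z -10.9 -1.1 2.7 T -0.086 2.32 0.029 w 0.654
t 17.28 tcp [0.5547 0.1633 0.1425] jaw 76.25 rotvec [ 0.0009 -0.0005 -0.0055] shift mm [ 2.5  0.6 -0.5] j [ 0.16  0.53 -0.32  0.72  0.    0.4 ] F [-10.8   1.5   2.7] T [0.47  2.273 0.029] w 0.654
```

View pics/c9.png

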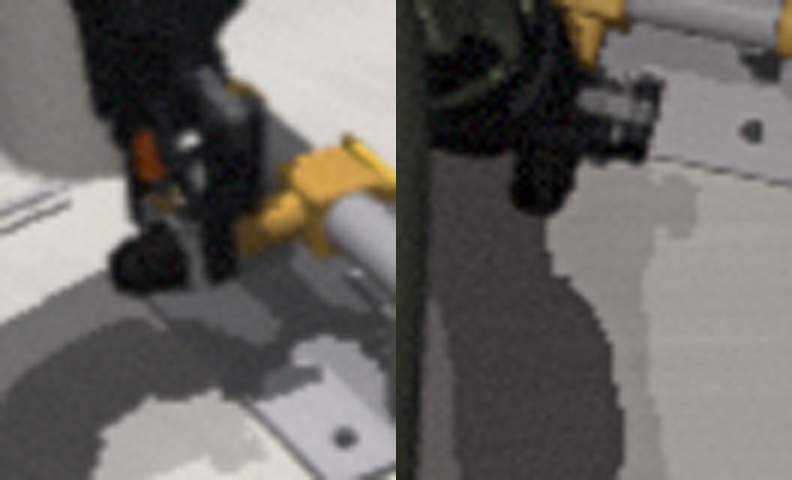

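drive_tool --series '[[255,[0,1.5,0],[0,0,0]],[255,[0,0,0],[0,0,0]],[80,[0,0,0],[0,0,0]],[40,[0,0,0],[0,0,0]],[10,[0,0,0],[0,0,0]],[10,[0,0,0],[0,0,0]]]' --newtons 20

```text
time: 17.88
tcp_pos: [0.5575, 0.1633, 0.1438]
tcp_rot: [0.557, -0.437, 0.556, 0.435]
ft_force: [1.0, 0.4, 0.2]
grip_width: 0.953
```

```bash
python3 -c "
from h import *
seatf()
plan((.554,.163,.23),76.2)
"
```

```text
t 17.88 band rel seat mm x,y,z 3.0 1.2 81.3 F x,y,z 0.9 0.6 0.2 T 0.012 0.011 -0.017 w 0.953
t 17.88 tcp [0.5575 0.1633 0.1438] jaw 76.18 rotvec [-0.0003  0.0009  0.0034] shift mm [-86.2   3.3  -1.1] j [ 0.16  0.53 -0.32  0.72 -0.    0.4 ] F [1.  0.4 0.2] T [ 0.014  0.008 -0.017] w 0.953
```

drive_tool --series '[[10,[-10,0,0],[0,0,0]],[10,[-20,0,0],[0,0,0]],[10,[-30,0,0],[0,0,0]],[10,[-30,0,0],[0,0,0]],[10,[-20,0,20],[0,0,0]],[10,[0,10,38],[0,0,0]],[10,[0,10,38],[0,0,0]],[10,[0,10,38],[0,0,0]]]'

```text
time: 18.55
tcp_pos: [0.5595, 0.3018, 0.2551]
tcp_rot: [0.558, -0.436, 0.556, 0.435]
ft_force: [1.4, 0.3, -0.4]
grip_width: 0.96
```

drive_tool --series '[[10,[0,10,38],[0,0,0]],[10,[0,10,38],[0,0,0]],[10,[0,10,20],[0,0,0]]]'

```text
time: 18.8
tcp_pos: [0.5526, 0.405, 0.254]
tcp_rot: [0.557, -0.437, 0.555, 0.437]
ft_force: [0.1, -1.3, -0.1]
grip_width: 0.959
```

```bash
python3 -c "
from h import *
plan((.554,.163,.23),76.2)
P={n:get_image(n) for n in('side','top')}
for n,p in P.items():
  save(p,n+'10')
  for l in('band','clamp','wing_grip','tail_tip','telltale','seat'):
    for d in spot_point(p,l)[:2]: print(n,l,np.round(d['at'],4),round(d['confidence'],2))
a,b=P['side']['frame'][:,:,::-1],P['top']['frame'][:,:,::-1]
r=lambda im,x,y,w,h,s:cv2.resize(im[y:y+h,x:x+w],None,fx=s,fy=s,interpolation=cv2.INTER_CUBIC)
cv2.imwrite('pics/c10.png',np.hstack([r(a,235,180,50,60,8),r(b,220,230,50,60,8)]))
"
```

```text
t 18.8 tcp [0.5526 0.405  0.254 ] jaw 76.34 rotvec [0.0025 0.0029 0.0017] shift mm [  24.   -59.1 -234.7] j [0.52 0.61 0.13 1.09 0.   0.76] F [ 0.1 -1.3 -0.1] T [-0.051  0.016  0.039] w 0.959
side band [0.5505 0.161  0.0765] 0.59
side band [0.5524 0.1532 0.0802] 0.26
side clamp [0.5489 0.1586 0.085 ] 0.64
side wing_grip [0.5581 0.1747 0.1237] 0.37
side tail_tip [ 0.529  -0.2534 -0.0023] 0.67
side seat [0.5525 0.1563 0.0805] 0.86
side seat [ 0.6807 -0.226   0.0026] 0.7
top band [0.5542 0.1583 0.0845] 0.63
top band [0.5506 0.1586 0.0798] 0.43
top clamp [0.5521 0.1553 0.0765] 0.46
top wing_grip [0.5536 0.1578 0.0807] 0.56
top wing_grip [0.5596 0.1812 0.1226] 0.42
top tail_tip [ 0.4216 -0.0593  0.0017] 0.27
top tail_tip [0.5537 0.1579 0.0828] 0.23
top telltale [ 4.213e-01 -5.860e-02 -2.000e-04] 0.32
top telltale [0.5533 0.1649 0.0846] 0.3
top seat [ 0.6823 -0.229  -0.0011] 0.51
```

View pics/c10.png

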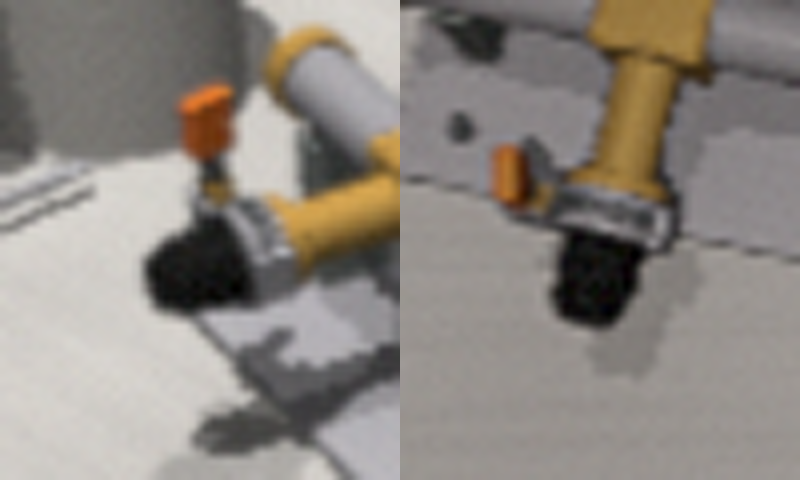

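```bash
cat > wfit.py <<'E'
from h import *
import sys
def wfit(P,c0=(559,181.),zc=.117,half=.011,verbose=True):
    S=6; obs={}; roi={}
    for n,p in P.items():
        u=proj(p,[c0[0]/1e3,c0[1]/1e3,zc])[0]; x,y=int(u[0])-14,int(u[1])-14; roi[n]=(x,y,28,28)
        g=p['frame'][y:y+28,x:x+28].astype(np.float32); g=cv2.resize(g,None,fx=S,fy=S,interpolation=cv2.INTER_CUBIC)
        # orange-ness, smooth: red minus blue minus yellowish
        hsv=cv2.cvtColor(g.clip(0,255).astype('uint8'),cv2.COLOR_RGB2HSV)
        m=((hsv[...,0]<14)&(hsv[...,1]>130)&(hsv[...,2]>70)).astype('uint8')
        k,lab,st,_=cv2.connectedComponentsWithStats(m); i=1+np.argmax(st[1:,4]); obs[n]=lab==i
        if verbose: print(n,obs[n].sum()/S/S,st[i]/S)
    def model(n,cx,cy,yaw):
        a=np.radians(yaw); X=np.array([np.cos(a),np.sin(a),0]);Y=np.array([-np.sin(a),np.cos(a),0])
        pts=[np.array([cx,cy,zc+c*half])+X*.009*i+Y*.004*j for i in(-1,1) for j in(-1,1) for c in(-1,1)]
        x,y,w,h=roi[n]; uv=((proj(P[n],pts)-[x,y]+.5)*S-.5).astype(np.float32)
        m=np.zeros((h*S,w*S),'uint8'); cv2.fillConvexPoly(m,np.round(cv2.convexHull(uv)*16).astype(int),1,shift=4); return m>0
    from scipy.optimize import minimize
    def run(ns,yaw):
        f=lambda v:-sum((model(n,v[2*i]/1e3,v[2*i+1]/1e3,yaw)&obs[n]).sum()/(model(n,v[2*i]/1e3,v[2*i+1]/1e3,yaw)|obs[n]).sum() for i,n in enumerate(ns))
        v0=np.array(list(c0)*len(ns)); sim=np.vstack([v0]+[v0+3*np.eye(len(v0))[k] for k in range(len(v0))])
        r=minimize(f,v0,method='Nelder-Mead',options=dict(initial_simplex=sim,maxiter=150)); return r.fun,r.x
    # separate xy bias per camera, common yaw
    for yaw in range(-90,90,10):
        a=[run([n],yaw) for n in P]
        print(yaw,[round(q[0],3) for q in a],round(sum(q[0] for q in a),3),[q[1].round(1).tolist() for q in a])
if __name__=='__main__':
    wfit({n:get_image(n) for n in('side','top')})
E
python3 wfit.py
```

```text
side 46.388888888888886 [ 10.5         10.5          6.66666667   9.5        278.33333333]
top 11.5 [12.83333333 11.33333333  4.33333333  7.66666667 69.        ]
-90 [np.float64(-0.695), np.float64(-0.158)] -0.852 [[556.0, 180.8], [562.2, 178.7]]
-80 [np.float64(-0.664), np.float64(-0.161)] -0.825 [[556.7, 181.2], [562.2, 181.2]]
-70 [np.float64(-0.651), np.float64(-0.17)] -0.822 [[557.2, 180.1], [561.7, 181.8]]
-60 [np.float64(-0.656), np.float64(-0.183)] -0.839 [[556.6, 181.6], [561.4, 181.4]]
-50 [np.float64(-0.674), np.float64(-0.202)] -0.876 [[557.2, 181.5], [560.7, 181.2]]
-40 [np.float64(-0.707), np.float64(-0.222)] -0.929 [[556.5, 180.1], [559.8, 180.8]]
-30 [np.float64(-0.703), np.float64(-0.243)] -0.946 [[556.3, 180.6], [560.2, 180.5]]
-20 [np.float64(-0.688), np.float64(-0.26)] -0.948 [[556.7, 180.0], [559.7, 180.3]]
-10 [np.float64(-0.685), np.float64(-0.274)] -0.959 [[556.7, 180.1], [559.4, 180.0]]
0 [np.float64(-0.704), np.float64(-0.283)] -0.987 [[557.5, 180.3], [558.8, 180.5]]
10 [np.float64(-0.732), np.float64(-0.293)] -1.025 [[558.0, 181.5], [559.5, 180.4]]
20 [np.float64(-0.785), np.float64(-0.294)] -1.08 [[557.6, 182.1], [560.2, 181.2]]
30 [np.float64(-0.805), np.float64(-0.236)] -1.041 [[556.2, 181.4], [559.8, 180.2]]
40 [np.float64(-0.708), np.float64(-0.198)] -0.906 [[557.2, 182.1], [558.6, 182.6]]
50 [np.float64(-0.566), np.float64(-0.185)] -0.751 [[557.2, 181.1], [557.9, 183.4]]
60 [np.float64(-0.589), np.float64(-0.176)] -0.764 [[556.3, 181.1], [557.9, 183.7]]
70 [np.float64(-0.693), np.float64(-0.156)] -0.849 [[556.2, 181.6], [562.5, 179.7]]
80 [np.float64(-0.727), np.float64(-0.154)] -0.882 [[555.7, 180.6], [562.2, 179.3]]
```

```bash
python3 - <<'E'
import cv2,numpy as np
b=cv2.imread('pics/top10.png')[246:260,228:246,::-1].astype(int)
for y in range(14): print(' '.join('%3d/%3d/%3d'%tuple(b[y,x]) for x in range(2,14)))
E
sed -i 's/m=((hsv.*/m=((g[...,0]-g[...,1]>38)\&(g[...,0]-g[...,2]>60)).astype("uint8")/' wfit.py
python3 - <<'E'
from wfit import *
P={n:get_image(n) for n in('side','top')}
for n in P: P[n]['frame']=cv2.imread(f'pics/{n}10.png')[:,:,::-1].copy()
wfit(P)
E
```

```text
130/126/129 137/132/135 137/132/135 138/134/138 138/135/137 136/133/135 134/129/130 137/134/135 138/133/133 139/133/137 134/130/132 137/131/132
141/137/139 139/135/138 139/133/138 143/135/138 136/132/134 104/103/105  82/ 80/ 83 120/116/117 141/137/139 136/132/133 137/133/134 135/133/133
135/133/135 135/120/118 149/105/ 83 156/101/ 64 130/ 92/ 74  85/ 74/ 72  71/ 70/ 71  75/ 75/ 74 121/117/117 140/137/138 140/136/137 138/135/137
138/136/139 140/108/ 95 158/ 94/ 47 169/104/ 43 125/ 72/ 33  69/ 44/ 33  71/ 66/ 67  74/ 76/ 73  85/ 81/ 83 129/125/126 141/136/139 142/138/143
135/133/138 148/114/103 161/101/ 48 170/110/ 47 122/ 73/ 26  71/ 35/ 17  70/ 60/ 61  72/ 71/ 72  78/ 76/ 78 122/118/119 139/135/137 139/134/136
139/136/141 148/114/103 161/100/ 53 169/112/ 48 121/ 75/ 28  68/ 32/ 10  68/ 58/ 60  77/ 76/ 80  74/ 72/ 75  78/ 75/ 78  79/ 72/ 73  99/ 81/ 58
141/138/143 152/119/105 163/102/ 52 167/110/ 47 124/ 78/ 30  71/ 32/ 14  57/ 44/ 33  80/ 77/ 73  88/ 82/ 82  76/ 74/ 74  69/ 58/ 51 104/ 84/ 58
136/132/137 149/113/101 164/103/ 52 168/111/ 48 126/ 78/ 36  67/ 29/ 10  52/ 37/ 29  98/ 80/
[... 1911 characters left out ...]
558.5, 182.9], [561.0, 181.1]]
10 [np.float64(-0.744), np.float64(-0.631)] -1.375 [[557.4, 182.2], [560.0, 181.4]]
20 [np.float64(-0.792), np.float64(-0.644)] -1.436 [[557.3, 181.7], [560.6, 181.6]]
30 [np.float64(-0.806), np.float64(-0.566)] -1.372 [[556.7, 182.1], [560.3, 181.5]]
40 [np.float64(-0.698), np.float64(-0.474)] -1.172 [[557.3, 181.8], [559.9, 180.8]]
50 [np.float64(-0.55), np.float64(-0.419)] -0.969 [[559.1, 184.0], [559.5, 180.3]]
60 [np.float64(-0.575), np.float64(-0.399)] -0.973 [[556.5, 182.1], [560.4, 182.0]]
70 [np.float64(-0.679), np.float64(-0.391)] -1.07 [[556.4, 182.6], [559.0, 180.5]]
80 [np.float64(-0.717), np.float64(-0.392)] -1.109 [[556.5, 181.9], [559.6, 180.3]]
```

```bash
cat > w2.py <<'E'
from wfit import *
P={n:get_image(n) for n in('side','top')}
# soft render: average colour coverage, compare orange-ness with area-sampled coverage
from scipy.optimize import minimize
def soft(P,c0,zc):
    S=8; O={};roi={}
    for n,p in P.items():
        u=proj(p,[c0[0]/1e3,c0[1]/1e3,zc])[0]; x,y=int(u[0])-9,int(u[1])-9; roi[n]=(x,y)
        g=p['frame'][y:y+18,x:x+18].astype(float)
        sat=(g[...,0]-g[...,2])/(g[...,0]+1); 
        rg=(g[...,0]-g[...,1])/(g[...,0]+1)
        O[n]=np.clip((rg-.05)/(.33-.05),0,1)
        yy,xx=np.mgrid[:18,:18]; O[n][np.hypot(yy-9,xx-9)>8.5]=0
    def cov(n,cx,cy,yaw):
        a=np.radians(yaw); X=np.array([np.cos(a),np.sin(a),0]);Y=np.array([-np.sin(a),np.cos(a),0])
        pts=[np.array([cx/1e3,cy/1e3,zc+c*.011])+X*.009*i+Y*.004*j for i in(-1,1) for j in(-1,1) for c in(-1,1)]
        uv=((proj(P[n],pts)-roi[n]+.5)*S-.5).astype(np.float32)
        m=np.zeros((18*S,18*S),np.float32); cv2.fillConvexPoly(m,np.round(cv2.convexHull(uv)*16).astype(int),1,shift=4)
        return cv2.GaussianBlur(m.reshape(18,S,18,S).mean((1,3)),(0,0),.45)
    best=[]
    for yaw in range(-90,90,6):
        tot=0;xs=[]
        for n in P:
            f=lambda v:((cov(n,v[0],v[1],yaw)-O[n])**2).sum()
            v0=np.array(c0); r=minimize(f,v0,method='Nelder-Mead',options=dict(initial_simplex=[v0,v0+[3,0],v0+[0,3]],maxiter=80)); tot+=r.fun; xs.append((round(r.fun,2),r.x.round(1).tolist()))
        best.append((tot,yaw,xs))
    best.sort(key=lambda b:b[0])
    for b in best[:6]: print(round(b[0],2),b[1],b[2])
if __name__=='__main__':
    for k,c,z in(('10',(559,181.),.117),('0',(531,-225.),.082)):
        for n in P: P[n]['frame']=cv2.imread(f'pics/{n}{k}.png')[:,:,::-1].copy()
        soft(P,c,z)
E
python3 w2.py
```

```text
5.07 12 [(np.float64(1.6), [556.6, 181.5]), (np.float64(3.47), [559.0, 179.8])]
5.1 6 [(np.float64(1.87), [556.5, 181.4]), (np.float64(3.23), [559.1, 180.2])]
5.75 18 [(np.float64(1.92), [556.7, 181.4]), (np.float64(3.83), [558.8, 179.5])]
5.83 0 [(np.float64(2.48), [556.6, 181.4]), (np.float64(3.35), [559.1, 180.2])]
7.34 -6 [(np.float64(3.07), [556.4, 181.4]), (np.float64(4.27), [559.1, 180.2])]
8.26 24 [(np.float64(3.14), [556.7, 181.4]), (np.float64(5.12), [558.7, 179.4])]
6.5 12 [(np.float64(3.94), [528.2, -225.2]), (np.float64(2.56), [530.4, -226.6])]
6.89 18 [(np.float64(3.46), [528.0, -225.2]), (np.float64(3.43), [530.5, -226.6])]
8.5 6 [(np.float64(6.42), [528.2, -225.5]), (np.float64(2.09), [530.6, -226.5])]
10.53 24 [(np.float64(6.33), [528.2, -225.1]), (np.float64(4.2), [530.3, -226.4])]
12.52 0 [(np.float64(10.37), [528.8, -225.3]), (np.float64(2.15), [530.6, -226.5])]
16.54 30 [(np.float64(11.45), [527.8, -225.0]), (np.float64(5.09), [530.4, -226.1])]
```

drive_tool --series '[[150,[0,0,0],[-0.12,0,0]],[150,[0,0,0],[-0.12,0,0]],[150,[0,0,0],[-0.12,0,0]],[150,[0,0,0],[-0.12,0,0]],[150,[0,0,0],[-0.12,0,0]],[150,[0,0,0],[-0.12,0,0]],[150,[0,0,0],[-0.12,0,0]],[150,[0,0,0],[-0.12,0,0]]]'

```text
time: 20.47
tcp_pos: [0.5524, 0.4011, 0.2529]
tcp_rot: [-0.29, 0.645, -0.29, -0.645]
ft_force: [-0.0, -0.3, -0.3]
grip_width: 0.409
```

drive_tool --series '[[150,[0,0,0],[-0.12,0,0]],[150,[0,0,0],[-0.12,0,0]],[150,[0,0,0],[-0.12,0,0]],[150,[0,0,0],[-0.12,0,0]],[150,[0,0,0],[-0.12,0,0]],[150,[0,0,0],[-0.12,0,0]],[150,[0,0,0],[-0.12,0,0]],[150,[0,0,0],[-0.12,0,0]]]'

```text
time: 21.13
tcp_pos: [0.5524, 0.4011, 0.2528]
tcp_rot: [-0.04, -0.706, -0.04, 0.706]
ft_force: [0.4, 0.0, 1.3]
grip_width: 0.412
```

drive_tool --series '[[150,[0,0,0],[-0.12,0,0]],[150,[0,0,0],[-0.12,0,0]],[150,[0,0,0],[-0.12,0,0]],[150,[0,0,0],[-0.12,0,0]],[150,[0,0,0],[-0.12,0,0]],[150,[0,0,0],[-0.12,0,0]],[150,[0,0,0],[-0.12,0,0]],[150,[0,0,0],[-0.12,0,0]]]'

```text
time: 21.8
tcp_pos: [0.5524, 0.4011, 0.2529]
tcp_rot: [0.362, 0.607, 0.362, -0.607]
ft_force: [-0.3, -0.5, 1.0]
grip_width: 0.415
```

```bash
python3 -c "
from h import *
plan((.5585,.1808,.215),99.7)
"
```

```text
t 21.8 tcp [0.5524 0.4011 0.2529] jaw -118.44 rotvec [-0.6656 -0.      0.    ] shift mm [ 37.9 -31.1 218.2] j [ 0.52  0.61  0.13  1.09  0.   -2.13] F [-0.3 -0.5  1. ] T [-0.004 -0.021  0.051] w 0.415
```

drive_tool --series '[[150,[0,0,0],[-0.12,0,0]],[150,[0,0,0],[-0.12,0,0]],[150,[0,0,0],[-0.12,0,0]],[150,[0,0,0],[-0.12,0,0]],[150,[0,0,0],[-0.12,0,0]],[150,[0,0,0],[-0.065,0,0]],[150,[0,-5,35],[0,0,0]],[150,[6,-5,35],[0,0,0]]]'

```text
time: 22.47
tcp_pos: [0.5541, 0.3314, 0.2476]
tcp_rot: [0.54, 0.458, 0.539, -0.456]
ft_force: [-0.1, -0.4, 0.6]
grip_width: 0.414
```

drive_tool --series '[[150,[8,-5,35],[0,0,0]],[150,[8,-5,35],[0,0,0]],[150,[8,-5,35],[0,0,0]],[150,[8,-4,25],[0,0,0]],[150,[0,-2,12],[0,0,0]],[150,[0,0,6],[0,0,0]],[150,[0,0,0],[0,0,0]],[150,[0,0,0],[0,0,0]]]'

```text
time: 23.13
tcp_pos: [0.5578, 0.1818, 0.2156]
tcp_rot: [0.539, 0.458, 0.539, -0.457]
ft_force: [-0.6, -0.3, 0.1]
grip_width: 0.412
```

```bash
python3 -c "
from h import *
plan((.5585,.1808,.179),99.7)
P={n:get_image(n) for n in('side','top')}
plan((.5585,.1808,.179),99.7)
a,b=P['side']['frame'][:,:,::-1],P['top']['frame'][:,:,::-1]
r=lambda im,x,y,w,h,s:cv2.resize(im[y:y+h,x:x+w],None,fx=s,fy=s,interpolation=cv2.INTER_CUBIC)
cv2.imwrite('pics/c11.png',np.hstack([r(a,225,160,66,80,6),r(b,210,220,66,80,6)]))
"
```

```text
t 23.13 tcp [0.5578 0.1818 0.2156] jaw -80.65 rotvec [-0.0061 -0.0007 -0.0015] shift mm [36.6  0.6  1.1] j [ 0.19  0.46 -0.22  0.88  0.   -3.12] F [-0.6 -0.3  0.1] T [-0.047 -0.015  0.011] w 0.412
t 23.23 tcp [0.5575 0.1823 0.2154] jaw -80.58 rotvec [-0.0049 -0.0005 -0.0012] shift mm [36.4  0.7  1.6] j [ 0.19  0.46 -0.22  0.88  0.   -3.12] F [ 0.5  0.1 -0.5] T [-0.034  0.051 -0.025] w 0.411
```

View pics/c11.png

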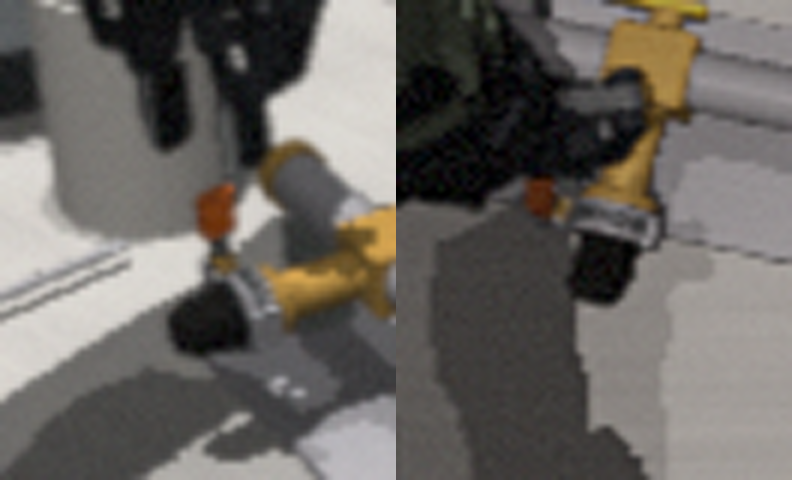

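drive_tool --series '[[150,[8,0,1.3],[0.03,0,0]],[150,[10,0,0],[0,0,0]],[150,[8,0,0],[0,0,0]],[150,[6,0,0],[0,0,0]],[150,[4,0,0],[0,0,0]],[150,[0,0,0],[0,0,0]]]' --newtons 20

```text
time: 23.73
tcp_pos: [0.5566, 0.1797, 0.1776]
tcp_rot: [0.532, 0.465, 0.533, -0.466]
ft_force: [-0.6, -0.3, -0.1]
grip_width: 0.411
```

```bash
python3 -c "
from h import *
plan((.5585,.1808,.179),99.7)
p=get_image('side')
a=p['frame'][:,:,::-1]
cv2.imwrite('pics/c12.png',cv2.resize(a[165:235,215:300],None,fx=8,fy=8,interpolation=cv2.INTER_CUBIC))
"
```

```text
t 23.73 tcp [0.5566 0.1797 0.1776] jaw -82.37 rotvec [-0.0361  0.0001  0.0021] shift mm [-1.4  2.  -0.8] j [ 0.19  0.5  -0.27  0.8   0.   -3.09] F [-0.6 -0.3 -0.1] T [ 0.     0.029 -0.008] w 0.411
```

View pics/c12.png

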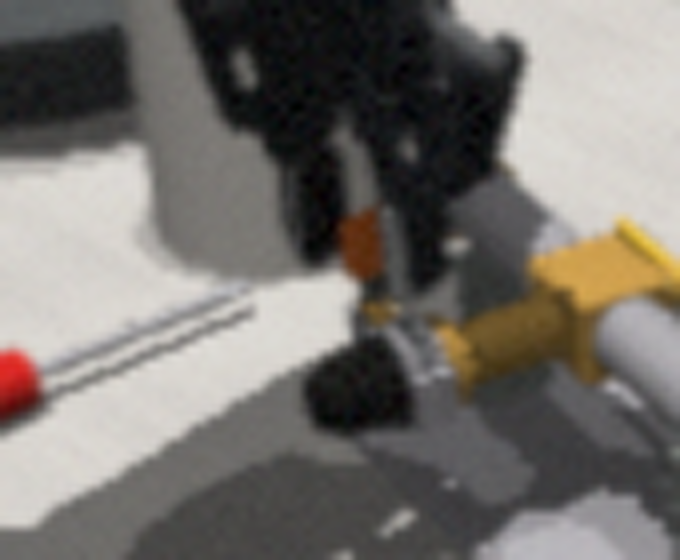

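drive_tool --series '[[170,[-1,1,0],[0,0,0]],[190,[0,0,0],[0,0,0]],[205,[0,0,0],[0,0,0]],[205,[0,0,0],[0,0,0]]]'

```text
time: 24.12
tcp_pos: [0.5586, 0.1797, 0.1803]
tcp_rot: [0.532, 0.466, 0.532, -0.466]
ft_force: [0.5, 0.1, -0.6]
grip_width: 0.195
```

```bash
python3 -c "
from h import *
plan((.5585,.1808,.179),97.6)
"
```

```text
t 24.12 tcp [0.5586 0.1797 0.1803] jaw -82.41 rotvec [-0.0002 -0.0001 -0.0008] shift mm [ 1.3  0.  -1.1] j [ 0.19  0.5  -0.26  0.81  0.   -3.09] F [ 0.5  0.1 -0.6] T [-0.005  0.028 -0.018] w 0.195
```

drive_tool --series '[[212,[0,0,0],[0,0,0]],[218,[0,0,0],[0,0,0]],[224,[0,0,0],[0,0,0]],[224,[0,0,0],[0,0,0]]]'

```text
time: 24.45
tcp_pos: [0.5583, 0.1802, 0.1801]
tcp_rot: [0.532, 0.466, 0.532, -0.465]
ft_force: [-1.2, 2.2, 1.9]
grip_width: 0.126
```

```bash
python3 -c "
from h import *
plan((.5585,.1808,.179),97.6)
"
```

```text
t 24.45 tcp [0.5583 0.1802 0.1801] jaw -82.38 rotvec [ 0.0003 -0.0012 -0.0003] shift mm [ 1.1  0.2 -0.6] j [ 0.19  0.5  -0.26  0.81  0.   -3.09] F [-1.2  2.2  1.9] T [ 0.546  0.12  -0.025] w 0.126
```

drive_tool --series '[[230,[0,0,-0.6],[0,0,0]],[235,[0,0,0],[0,0,0]],[245,[0,0,0],[0,0,0]],[255,[0,0,0],[0,0,0]]]'

```text
time: 24.78
tcp_pos: [0.5582, 0.1805, 0.18]
tcp_rot: [0.532, 0.466, 0.532, -0.466]
ft_force: [-2.2, 3.1, 2.8]
grip_width: 0.091
```

```bash
python3 -c "
from h import *
plan((.5585,.1808,.179),97.6)
"
```

```text
t 24.78 tcp [0.5582 0.1805 0.18  ] jaw -82.39 rotvec [ 0.0001 -0.0005  0.0001] shift mm [ 1.   0.4 -0.2] j [ 0.19  0.5  -0.26  0.81  0.   -3.09] F [-2.2  3.1  2.8] T [ 0.522  0.38  -0.069] w 0.091
```

drive_tool --series '[[255,[0,0,-0.8],[0,0,0]],[255,[0,0,0],[0,0,0]]]' --newtons 30

```text
time: 24.95
tcp_pos: [0.5581, 0.1808, 0.1799]
tcp_rot: [0.532, 0.466, 0.532, -0.466]
ft_force: [-0.7, 0.5, 2.1]
grip_width: 0.086
```

```bash
python3 -c "
from h import *
plan((.5585,.1808,.179),97.6)
"
```

```text
t 24.95 tcp [0.5581 0.1808 0.1799] jaw -82.41 rotvec [-0.0002  0.0009  0.0001] shift mm [0.9 0.4 0.1] j [ 0.19  0.5  -0.26  0.81 -0.   -3.09] F [-0.7  0.5  2.1] T [ 0.135  0.297 -0.049] w 0.086
```

drive_tool --series '[[255,[0,0,0],[0.1,0,0]],[255,[0,0,0],[0.1,0,0]],[255,[0,0,0],[0.1,0,0]],[255,[0,0,0],[0.1,0,0]],[255,[0,0,0],[0,0,0]]]'

```text
time: 25.37
tcp_pos: [0.5582, 0.1808, 0.1799]
tcp_rot: [-0.429, -0.562, -0.428, 0.563]
ft_force: [-0.8, 0.8, 2.4]
grip_width: 0.085
```

```bash
python3 -c "
from h import *
plan((.5585,.1808,.179),97.6)
"
```

```text
t 25.37 tcp [0.5582 0.1808 0.1799] jaw -105.42 rotvec [-4.017e-01  7.000e-04 -2.000e-04] shift mm [0.9 0.2 0.1] j [ 0.19  0.5  -0.26  0.81 -0.   -2.68] F [-0.8  0.8  2.4] T [0.134 0.254 0.047] w 0.085
```

drive_tool --series '[[255,[0,0,0],[0.1,0,0]],[255,[0,0,0],[0.1,0,0]],[255,[0,0,0],[0.1,0,0]],[255,[0,0,0],[0.1,0,0]],[255,[0,0,0],[0,0,0]]]'

```text
time: 25.78
tcp_pos: [0.5583, 0.1808, 0.1799]
tcp_rot: [-0.309, -0.636, -0.309, 0.636]
ft_force: [-1.9, 0.8, 4.0]
grip_width: 0.084
```

```bash
python3 -c "
from h import *
plan((.5585,.1808,.179),97.6)
"
```

```text
t 25.78 tcp [0.5583 0.1808 0.1799] jaw -128.2 rotvec [-7.994e-01  7.000e-04 -4.000e-04] shift mm [0.9 0.2 0.1] j [ 0.19  0.5  -0.26  0.81 -0.   -2.29] F [-1.9  0.8  4. ] T [-0.033  0.243  0.041] w 0.084
```

drive_tool --series '[[255,[0,0,0],[0.1,0,0]],[255,[0,0,0],[0.1,0,0]],[255,[0,0,0],[0.1,0,0]],[255,[0,0,0],[0.1,0,0]],[255,[0,0,0],[0.1,0,0]],[255,[0,0,0],[0.1,0,0]],[255,[0,0,0],[0.1,0,0]],[255,[0,0,0],[0,0,0]]]'

```text
time: 26.45
tcp_pos: [0.5583, 0.1808, 0.18]
tcp_rot: [0.073, 0.703, 0.072, -0.703]
ft_force: [-0.1, 1.3, 3.6]
grip_width: 0.082
```

```bash
cat >> h.py <<'E'
def tq(n=6):
    T=[];F=[]
    for i in range(n):
        s=get_state(); T.append(s['torque'][2]); F.append(s['ft_force']); get_image('side') if i<n-1 else 0
    q=tool()[2].as_matrix()[:,2]; a=np.degrees(np.arctan2(q[1],q[0]))
    print('t',round(s['time'],2),'Tz',np.mean(T).round(3),'+-',(np.std(T)/n**.5).round(3),'F',np.mean(F,0).round(1),'jaw',a.round(1),'cw rad',round(np.radians((-82.4-a)%360),3),'j6',s['joint_positions'][5].round(2),'w',round(s['grip_width'],3))
E
python3 -c "
from h import *
tq()"
```

```text
t 26.7 Tz 0.025 +- 0.01 F [-1.   0.   3.5] jaw -168.2 cw rad 1.498 j6 -1.59 w 0.08
```

```bash
python3 -c "
from h import *
p=get_image('side')
a=p['frame'][:,:,::-1]
cv2.imwrite('pics/c13.png',cv2.resize(a[165:235,215:300],None,fx=8,fy=8,interpolation=cv2.INTER_CUBIC))
"
```

```text
(no output)
```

View pics/c13.png

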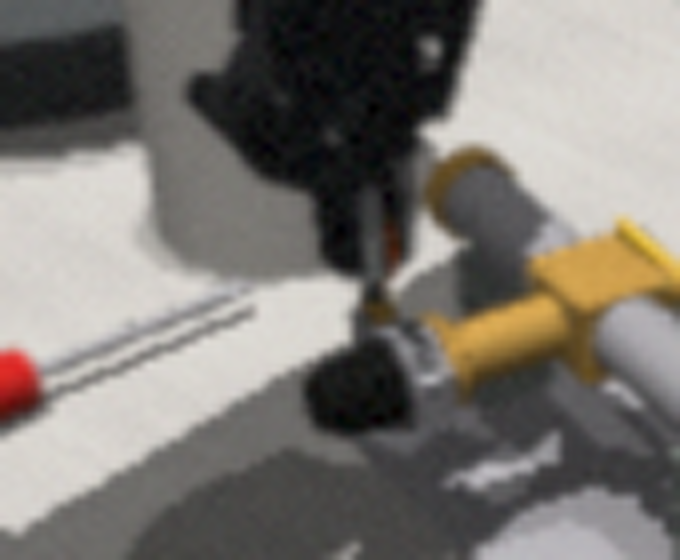

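drive_tool --series '[[255,[0,0,0],[0.08,0,0]],[255,[0,0,0],[0.08,0,0]],[255,[0,0,0],[0.08,0,0]],[255,[0,0,0],[0.08,0,0]],[255,[0,0,0],[0,0,0]]]'

```text
time: 27.17
tcp_pos: [0.5583, 0.181, 0.18]
tcp_rot: [-0.041, 0.706, -0.041, -0.706]
ft_force: [-1.1, -0.4, 3.3]
grip_width: 0.085
```

```bash
python3 -c "
from h import *
tq(8)"
```

```text
t 27.52 Tz 0.035 +- 0.01 F [-0.6 -0.5  4.2] jaw 173.4 cw rad 1.819 j6 -1.27 w 0.086
```

drive_tool --series '[[255,[0,0,0],[0.05,0,0]],[255,[0,0,0],[0.05,0,0]],[255,[0,0,0],[0.05,0,0]],[255,[0,0,0],[0,0,0]]]'

```text
time: 27.85
tcp_pos: [0.5583, 0.1812, 0.18]
tcp_rot: [-0.094, 0.701, -0.094, -0.701]
ft_force: [-0.6, -1.0, 4.5]
grip_width: 0.085
```

```bash
python3 -c "
from h import *
tq(8)"
```

```text
t 28.2 Tz 0.048 +- 0.01 F [-0.6 -0.   4.6] jaw 164.8 cw rad 1.97 j6 -1.12 w 0.084
```

drive_tool --series '[[255,[0,0,0],[0.04,0,0]],[255,[0,0,0],[0.04,0,0]],[255,[0,0,0],[0.04,0,0]],[255,[0,0,0],[0,0,0]]]'

```text
time: 28.53
tcp_pos: [0.5582, 0.1812, 0.1799]
tcp_rot: [-0.136, 0.694, -0.136, -0.694]
ft_force: [-0.3, -0.2, 5.1]
grip_width: 0.081
```

```bash
python3 -c "
from h import *
tq(8)"
```

```text
t 28.88 Tz 0.051 +- 0.005 F [-0.1  0.5  5. ] jaw 157.9 cw rad 2.09 j6 -1.0 w 0.084
```

drive_tool --series '[[255,[0,0,0],[0.04,0,0]],[255,[0,0,0],[0.04,0,0]],[255,[0,0,0],[0.04,0,0]],[255,[0,0,0],[0,0,0]]]'

```text
time: 29.22
tcp_pos: [0.5583, 0.1813, 0.18]
tcp_rot: [-0.177, 0.685, -0.177, -0.684]
ft_force: [0.6, 1.5, 4.9]
grip_width: 0.084
```

```bash
python3 -c "
from h import *
tq(8)"
```

```text
t 29.57 Tz 0.028 +- 0.009 F [0.1 1.4 4.9] jaw 151.0 cw rad 2.21 j6 -0.88 w 0.084
```

drive_tool --series '[[255,[0,0,0],[0.04,0,0]],[255,[0,0,0],[0.04,0,0]],[255,[0,0,0],[0.04,0,0]],[255,[0,0,0],[0,0,0]]]'

```text
time: 29.9
tcp_pos: [0.5583, 0.1813, 0.18]
tcp_rot: [-0.218, 0.673, -0.218, -0.673]
ft_force: [-0.1, 2.2, 4.9]
grip_width: 0.081
```

```bash
python3 -c "
from h import *
tq(7)"
```

```text
t 30.2 Tz 0.046 +- 0.007 F [0.1 2.2 5.1] jaw 144.2 cw rad 2.329 j6 -0.76 w 0.08
```

drive_tool --series '[[255,[0,0,0],[0.04,0,0]],[255,[0,0,0],[0.04,0,0]],[255,[0,0,0],[0.04,0,0]],[255,[0,0,0],[0,0,0]]]'

```text
time: 30.53
tcp_pos: [0.5583, 0.1813, 0.1799]
tcp_rot: [-0.258, 0.658, -0.257, -0.658]
ft_force: [0.1, 2.5, 4.6]
grip_width: 0.085
```

```bash
python3 -c "
from h import *
tq(7)"
```

```text
t 30.83 Tz 0.023 +- 0.01 F [0.4 2.5 5.5] jaw 137.3 cw rad 2.449 j6 -0.64 w 0.084
```

drive_tool --series '[[255,[0,0,0],[0.04,0,0]],[255,[0,0,0],[0.04,0,0]],[255,[0,0,0],[0.04,0,0]],[255,[0,0,0],[0,0,0]]]'

```text
time: 31.17
tcp_pos: [0.5583, 0.1814, 0.18]
tcp_rot: [0.297, -0.642, 0.296, 0.642]
ft_force: [0.2, 3.3, 5.1]
grip_width: 0.082
```

```bash
python3 -c "
from h import *
tq(7)"
```

```text
t 31.47 Tz 0.032 +- 0.009 F [0.9 3.4 4.8] jaw 130.4 cw rad 2.569 j6 -0.52 w 0.084
```

drive_tool --series '[[255,[0,0,0],[0.04,0,0]],[255,[0,0,0],[0.04,0,0]],[255,[0,0,0],[0.04,0,0]],[255,[0,0,0],[0,0,0]]]'

```text
time: 31.8
tcp_pos: [0.5583, 0.1814, 0.18]
tcp_rot: [-0.335, 0.623, -0.334, -0.623]
ft_force: [0.4, 4.0, 4.3]
grip_width: 0.088
```

```bash
python3 -c "
from h import *
tq(7)"
```

```text
t 32.1 Tz 0.114 +- 0.012 F [0.8 4.4 4.7] jaw 123.5 cw rad 2.689 j6 -0.4 w 0.083
```

drive_tool --series '[[255,[0,0,0],[0.03,0,0]],[255,[0,0,0],[0.03,0,0]],[255,[0,0,0],[0,0,0]]]'

```text
time: 32.35
tcp_pos: [0.5583, 0.1813, 0.18]
tcp_rot: [-0.354, 0.613, -0.353, -0.612]
ft_force: [1.3, 4.6, 5.2]
grip_width: 0.087
```

```bash
python3 -c "
from h import *
tq(10)"
```

```text
t 32.8 Tz 0.142 +- 0.013 F [1.4 4.7 4.8] jaw 120.1 cw rad 2.749 j6 -0.34 w 0.084
```

drive_tool --series '[[225,[0,0,0],[0,0,0]],[200,[0,0,0],[0,0,0]],[170,[0,0,0],[0,0,0]],[150,[0,0,0],[0,0,0]],[150,[0,0,0],[0,0,0]]]' --newtons 20

```text
time: 33.22
tcp_pos: [0.5576, 0.1804, 0.1792]
tcp_rot: [0.353, -0.612, 0.354, 0.613]
ft_force: [0.7, 0.4, 0.2]
grip_width: 0.415
```

```bash
python3 -c "
from h import *
tq(3); plan((.5585,.1808,.179),120)"
```

```text
t 33.32 Tz 0.002 +- 0.005 F [0.7 0.1 0.1] jaw 120.0 cw rad 2.75 j6 -0.34 w 0.413
t 33.32 tcp [0.5579 0.1807 0.1795] jaw 120.02 rotvec [ 0.0003 -0.0002 -0.0012] shift mm [ 0.5 -0.6 -0.2] j [ 0.19  0.5  -0.26  0.81 -0.   -0.34] F [ 0.4 -0.3  0.2] T [-0.008 -0.003 -0.005] w 0.413
```

drive_tool --series '[[150,[-8,0,0],[0,0,0]],[150,[-15,0,0],[0,0,0]],[150,[-20,0,0],[0,0,0]],[150,[-25,0,0],[0,0,0]],[150,[-20,0,0],[0,0,0]],[150,[0,0,0],[0,0,0]]]'

```text
time: 33.82
tcp_pos: [0.5603, 0.1815, 0.2731]
tcp_rot: [-0.355, 0.615, -0.352, -0.61]
ft_force: [0.4, 0.2, -0.0]
grip_width: 0.412
```

```bash
python3 -c "
from h import *
plan((.57,.405,.26),120)"
```

```text
t 33.82 tcp [0.5603 0.1815 0.2731] jaw 120.04 rotvec [ 0.0006 -0.0028  0.0072] shift mm [  13.1 -120.2  188.7] j [ 0.19  0.41 -0.14  1.01 -0.   -0.34] F [ 0.4  0.2 -0. ] T [-0.002 -0.025  0.042] w 0.412
```

Move aside and check.

drive_tool --series '[[150,[0,-17,27],[0,0,0]],[150,[0,-17,27],[0,0,0]],[150,[0,-17,27],[0,0,0]],[150,[0,-17,27],[0,0,0]],[150,[0,-17,27],[0,0,0]],[150,[0,-17,27],[0,0,0]],[150,[0,-17,27],[0,0,0]],[150,[0,0,0],[0,0,0]]]'

```text
time: 34.48
tcp_pos: [0.5655, 0.4095, 0.2671]
tcp_rot: [0.352, -0.613, 0.351, 0.614]
ft_force: [-1.0, -0.9, -0.3]
grip_width: 0.408
```

```bash
python3 -c "
from h import *
from w2 import soft
plan((.57,.405,.26),120)
P={n:get_image(n) for n in('side','top')}
for n,p in P.items():
  save(p,n+'14')
  for l in('band','clamp','wing_grip','tail_tip','telltale','spare_band','screwdriver','tin','sauce','jar','bowl','jug'):
    for d in spot_point(p,l)[:1]: print(n,l,np.round(d['at'],4),round(d['confidence'],2))
soft(P,(559,181.),.117)
a,b=P['side']['frame'][:,:,::-1],P['top']['frame'][:,:,::-1]
r=lambda im,x,y,w,h,s:cv2.resize(im[y:y+h,x:x+w],None,fx=s,fy=s,interpolation=cv2.INTER_CUBIC)
cv2.imwrite('pics/c14.png',np.hstack([r(a,235,180,50,60,8),r(b,220,230,50,60,8)]))
"
```

```text
t 34.58 tcp [0.5659 0.4053 0.2671] jaw 120.17 rotvec [ 0.0029 -0.0005 -0.0011] shift mm [ 7.1 -3.4 -2.3] j [ 0.52  0.63  0.2   1.14 -0.   -0.01] F [-0.2 -0.1 -1. ] T [ 0.004 -0.018  0.05 ] w 0.413
side band [0.5532 0.1589 0.0776] 0.7
side clamp [0.5515 0.1598 0.0807] 0.55
side wing_grip [0.5571 0.1776 0.1232] 0.58
side spare_band [ 0.4255 -0.0588  0.0024] 0.55
side screwdriver [ 0.5172  0.3414 -0.0007] 0.76
side tin [ 7.107e-01 -3.116e-01 -1.000e-04] 0.63
side sauce [ 0.6796 -0.2283  0.0025] 0.98
side jar [ 0.6823 -0.1372  0.0012] 0.96
side bowl [ 0.5951 -0.5022 -0.0008] 0.77
side jug [0.6689 0.3844 0.0023] 0.92
top band [0.5508 0.1576 0.0843] 0.5
top clamp [0.5519 0.159  0.0764] 0.61
top wing_grip [0.5599 0.1832 0.1226] 0.59
top tail_tip [0.5528 0.1556 0.0826] 0.75
top telltale [ 0.5929 -0.5016  0.0015] 0.55
top spare_band [ 0.4217 -0.0557  0.0012] 0.61
top screwdriver [5.217e-01 3.443e-01 4.000e-04] 0.89
top tin [ 0.7074 -0.3112  0.0021] 0.63
top sauce [ 0.6801 -0.2261  0.0023] 0.78
top jar [ 0.6838 -0.1415 -0.0021] 0.94
top bowl [ 5.915e-01 -5.022e-01  3.000e-04] 0.86
top jug [ 0.6662  0.3827 -0.0015] 0.84
4.83 48 [(np.float64(3.09), [556.5, 180.9]), (np.float64(1.74), [559.0, 179.8])]
5.46 42 [(np.float64(3.14), [556.8, 181.1]), (np.float64(2.31), [559.2, 179.9])]
6.47 54 [(np.float64(4.35), [556.7, 181.0]), (np.float64(2.12), [559.3, 179.8])]
7.25 60 [(np.float64(3.66), [556.7, 181.2]), (np.float64(3.58), [558.9, 179.8])]
7.96 36 [(np.float64(4.87), [556.8, 181.6]), (np.float64(3.08), [559.3, 179.8])]
10.53 66 [(np.float64(4.88), [556.6, 181.1]), (np.float64(5.65), [559.4, 179.9])]
```

View pics/c14.png

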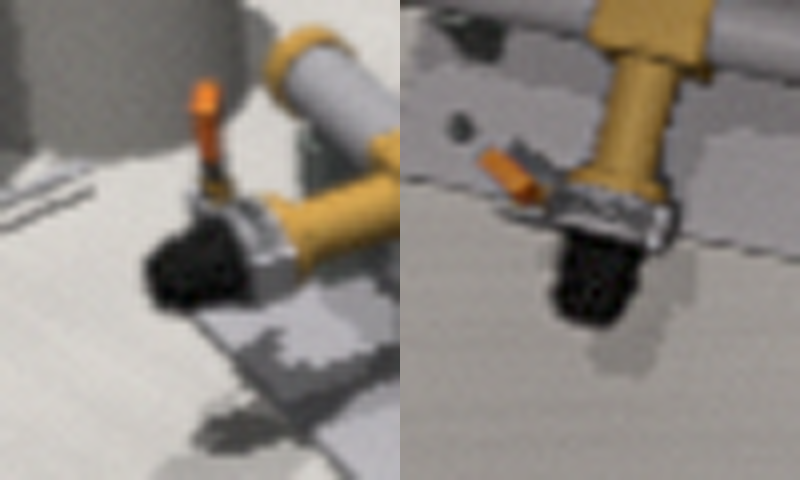

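View pics/side14.png

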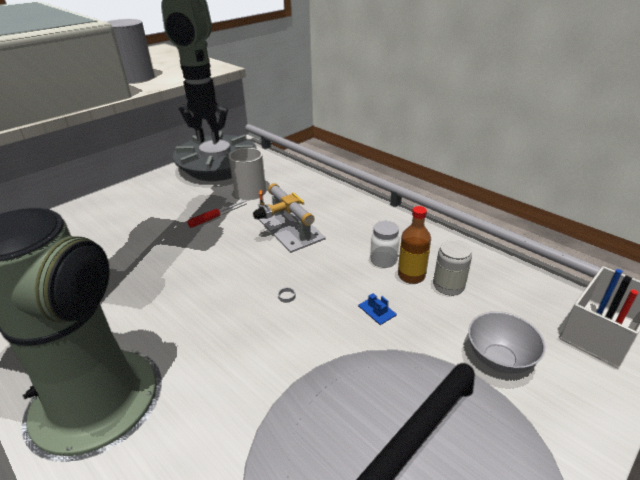

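```bash
python3 -c "
from station import *
print(sign_off())"
```

```text
the job is handed in; nothing more can be done
None
```

The clamp is on the sleeve, home against the brass shoulder and tightened to snug. The arm has let go and stands clear. The job was handed in at about 34.6 s; no verdict is reported.

- **Fitting:** I lifted the clamp straight out of the blue rest and slid it on. The barbs resisted with about 5 N. At the estimated seat the gripper stopped advancing, and the force rose to about 11 N, so I stopped pushing.
- **Tightening:** I gripped the wing and turned it 2.75 rad clockwise. The torque stayed at 0.02–0.05 N m up to 2.57 rad. It then rose to 0.11 and 0.14 N m over the next 0.18 rad, and I stopped there. That is roughly 0.2 rad of wind-up, below the 0.5 rad overtight limit.
- **Last checks:**
  - The final pictures show the band against the shoulder with the wing up.
  - The other things on the counter are where they stood, within the networks' accuracy.
  - After release the fitted wing angle was about 47°, where the jaws had left it at about 30°. A relaxing wind-up should give about 42°, so I take the difference as that plus fit error.
- **What did not check out:** The tail tip and telltale readings were unusable; most landed on other objects, as the task text warned. Snugness therefore rests on the torque readings and the wing springing back.

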